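# Refit the splash strip under the lap of a drip-cup unit

### The arm

A 7-joint arm with a two-finger parallel gripper is mounted at the origin on the work surface. World frame = base frame: x ahead of the robot, y to its left, z up, the work surface at z = 0. Lengths are in m, angles in rad, forces in N, time in s.
With the tool pointing down it reaches from about 0.425 to 0.875 m from the base axis. Payload 4.7 kg.
Tool frame: the origin (TCP) lies midway between the tips of the shut fingers; the grasp point (between the pads) lies 19 mm behind it; y points along the fingers, z is the direction in which the jaws open and shut, and the axes are right-handed (so a half turn about y gives the same grasp; the last joint's range is limited). The gripper opens to 87 mm and grips with 3 to 60 N. Pads are 19 mm wide; open, the fingers measure 117 mm over their backs; the gripper's body (75 mm by 190 mm) begins 51 mm behind the grasp point.
Start: joints at [-1.222, 0.321, -0.07, 1.45, 0.023, 1.371, -0.057], TCP at [0.214, 0.614, 0.195] pointing down, gripper open.
Joint ranges: [-2.86, 2.86], [-0.3, 2.09], [-1.38, 1.24], [0.06, 2.45], [-1.56, 4.7], [0.09, 2.05], [-2.69, 2.69]. Speed limits (rad/s): [2.57, 2.57, 3.14, 3.14, 3.14, 3.14, 3.14].

### API

Orientations are given as a rotation vector (axis times angle).
In Python, from bench import ctrl gives the robot as it stands.
- The arm moves only by the tool play_rows, never from a script. Its arguments are lists of equal length, an entry for each row: "translation": the shift along the tool's x, y, z in mm, a list of three; "turn": the turn, a rotation vector about the tool's x, y, z in rad, a list of three; "fingers": the opening, from -1 (shut) to 1 (fully open), so that 0 is half open. In form: {"translation": [[dx, dy, dz], ...], "turn": [[wx, wy, wz], ...], "fingers": [fingers, ...]}. A call has exactly 10 rows; each row shifts and turns the commanded pose from where the row before left it, along the tool's axes as they then stand; what a row does not reach is not made up. A row lasts 1/12 s, in which the tool goes at most 41.7 mm and 7.16 degrees, less where a joint would pass 70% of its speed; a pose out of reach is approached as far as the arm can. A call with a gripper value outside its range is refused whole. The fingers move at their own pace and stop on an object; "grip_force" is the grip in N (left out, the last holds). Time passes only in rows, so rows that do not move let the fingers close, or fill a call up. It gives the time, the measured TCP pose, the force and the opening at its end, in the units of the state.
- ctrl.get_state(): the state, without advancing time (a new reading comes with each control period).
- ctrl.get_image(name): name is "scene" or "top" or "wrist"; returns the picture (384x512x3 uint8, blue, green, red); there is no depth.
- ctrl.camera_info(name): a dict with "camera_matrix" (3x3 intrinsics, pixels), "k1" (the pictures are not rectified: a ray, as slopes to the right and down, at radius r is drawn at 1 + k1 r^2 times it, then the intrinsics apply), "R" (3x3) and "t" (3): a world point X has camera coordinates R X + t. Camera axes: x right, y down, z forward; pixel columns grow to the right and rows downward; lengths in m; the calibration is good to about 2 mm. A picture is of the moment at which its call begins: read the wrist's pose just before it. camera_info takes no time and is no camera call; for the wrist camera it gives the pose at the moment of the call.
- ctrl.close_job(): hands the job in, once; it reports no verdict.
The state is a dict: "time": time; "joint_positions": joint angles; "qd": joint speeds; "joint_torque": joint torques, N m; "position": TCP position; "tool_rot": TCP orientation; "ft_force": force on the tool from outside, world axes, zero at the start; "torque": the same for the moment, N m; "grip_width": opening from 0.0 (shut) to 1.0 (fully open).
Only numpy, scipy, OpenCV 4.12 (cv2) and the standard library are available. Lean on these libraries where they do the work, as an engineer would, in place of code of your own. Each camera call takes 0.05 s, during which the arm holds its last target.

### The job

First shut the water tap by swinging its green lever fully crosswise to its stop. Then take the blue splash strip and slide its wide flange under the black lap along the front of the steel drip-cup panel, without lifting the lap, centred and pushed in until the strip's upright stands against the lap's edge along its whole length. Finish while still holding the strip pressed firmly down flat on the bench, as one does while its adhesive tape takes, and leave the glassware where it stands.

Things in the scene. Friction and masses are not known exactly. Their poses are not given: they have to be found in the camera images.
- table: white tiled bench top, its surface at z = 0, fixed
- unit: fixed stainless panel, 200 (x) x 250 (y) x 20 mm high, on the bench; origin at the centre of its underside, x to the back (away from the lap), y along the lap, z up. Its cup (90 x 150 mm) opens upward. A white pillar tap, 34 mm thick, stands on it 50 mm behind the origin; its spout, top 78 mm above the bench, reaches 88 mm forward below the lever
- tap (a joint): opening of the tap in rad: 0 = shut, lever crosswise, pointing along the unit's -y and against its stop; 1.57 = fully open, lever pointing to the front (unit's -x) over the spout. Stays where it is left; turning it takes about 0.12 N m
- tap_axis (a point): point on the tap's upright turning axis, in the middle of the lever's thickness, about 103 mm above the bench; the round green hub there has radius 16 mm and its top is 9 mm higher
- tap_tip (a point): outer end of the green tap lever, 75 mm from the axis, at the middle of its thickness; the lever is a bar 12 mm wide and 14 mm thick
- lap (a joint): lift of the black lap in rad: 0 = at rest (level), grows as its free edge is lifted; a springy hinge, 2 N up at its edge begins to lift it; it does not go below 0
- lap_mid (a point): middle of the free front edge of the black lap. The lap is a level strip 240 mm long (along unit y) and 2.5 mm thick that projects 30 mm forward from the panel's front face; its underside is 7 mm and its top 9.5 mm above the bench. 130 mm in front of the unit's origin
- lap_left (a point): end of the lap's free front edge at the unit's +y side, 120 mm from lap_mid
- lap_right (a point): end of the lap's free front edge at the unit's -y side, 120 mm from lap_mid
- strip: the loose rigid blue strip, 200 mm long, about 0.15 kg, standing on its foot: an upright 9 mm thick, 45 mm high; at its foot a wide flange 3 mm thick reaches 26 mm from the upright's face on the +x side (this goes under the lap), and a toe, 3 mm thick, 10 mm on the -x side. Origin on the underside, midway under the upright; y along its length, z up
- strip_mid (a point): centre of the strip's upright, half-way up, 22.5 mm above the underside; axes as the strip's. Grip it across the upright, fingertips more than 12 mm above the bench so that they pass over the lap
- edge_left (a point): back edge of the wide flange at the strip's +y end, 30.5 mm from the upright's mid plane, 1.5 mm above the underside
- edge_right (a point): the same at the strip's -y end
- beaker: empty glass beaker, 70 mm across, 95 mm high, standing on the bench; origin at the centre of its underside; leave alone
- bottle: amber bottle with a black cap, 60 mm across, 130 mm high, standing on the bench; origin at the centre of its underside; leave alone
- flask: small clear conical flask, 58 mm across, 86 mm high, standing on the panel's back left corner; origin at the centre of its underside; leave alone
Things that resemble listed ones, but are neither listed nor needed, are in the scene too. Of the things like the strip, leave any that is turquoise; of the rest the larger one is meant.

How it is judged:
By the outcome, as a careful person would: the job done as asked, in the order asked, and still so for the second after the job is handed in, while the arm keeps its last pose, push and grip.
It also fails if it takes over 58 s, if anything falls off the work surface, if the arm or the gripper's body presses on something with over 40 N, if the wrist force passes 120 N, or if a joint passes its speed limit or range.

## Working session

There is one attempt and no reset: what is moved stays moved. The work goes in short steps, Python scripts to look and compute and a tool call to move; the robot and the scene stay as the last step left them, time stands still between calls to the robot, and variables do not carry over. Pictures are saved under pics/ and viewed, and the job is handed in when it is done.

Besides the shell and the picture viewer there is one more tool, called after "Call:" in YAML: its name, and indented under it one key for each argument. play_rows: Moves the arm, as the interface text tells. Its arguments: {"type":"object","properties":{"translation":{"type":"array"},"turn":{"type":"array"},"fingers":{"type":"array"},"grip_force":{"type":"number"}},"required":["translation","turn","fingers"]}

```bash
ls; mkdir -p pics; python3 - <<'E'
from bench import ctrl
import cv2,numpy as np
s=ctrl.get_state(); print(s)
for n in("scene","top","wrist"):
    i=ctrl.camera_info(n); print(n,i)
    cv2.imwrite(f"pics/{n}0.png",ctrl.get_image(n))
E
```

```text
pics
{'time': 0.0, 'joint_positions': array([-1.22188326,  0.32181881, -0.07006223,  1.45167861,  0.02262221,
        1.37080052, -0.05690166]), 'qd': array([ 0.00033929, -0.00096792, -0.00082879,  0.00073074, -0.00127772,
        0.00047739, -0.00076506]), 'joint_torque': array([-4.45822079e-04, -4.91301155e+01, -4.04478852e-01, -3.12523699e+01,
       -6.41467050e-02,  4.37637186e-02,  1.58241860e-04]), 'position': array([0.21345639, 0.6133054 , 0.19366231]), 'tool_rot': array([-1.55669472,  0.26295104, -0.26264663]), 'ft_force': array([-0.83939593,  0.37401127,  0.78786475]), 'torque': array([ 0.0117142 , -0.05323144, -0.01741256]), 'grip_width': 0.9947337593654175}
scene {'camera_matrix': array([[473.21763945,   0.        , 248.82144391],
       [  0.        , 473.21763945, 194.34526855],
       [  0.        ,   0.        ,   1.        ]]), 'k1': -0.1628118842627125, 'R': array([[-0.43648919,  0.89966549, -0.00889906],
       [ 0.75836396,  0.36257607, -0.54168506],
       [-0.48410877, -0.24318839, -0.84053442]]), 't': array([ 0.25120064, -0.32452451,  1.83991053])}
top {'camera_matrix': array([[420.54776187,   0.        , 258.10778994],
       [  0.        , 420.54776187, 194.90318424],
       [  0.        ,   0.        ,   1.        ]]), 'k1': -0.08206671179383032, 'R': array([[ 0.02736624, -0.99962474, -0.00120845],
       [-0.99472755, -0.02711261, -0.09890404],
       [ 0.09883416,  0.00390871, -0.99509624]]), 't': array([-0.0461953 ,  0.51299018,  1.5064928 ])}
wrist {'camera_matrix': array([[317.55527945,   0.        , 254.07494341],
       [  0.        , 317.55527945, 192.4903583 ],
       [  0.        ,   0.        ,   1.        ]]), 'k1': -0.010316593740617622, 'R': array([[ 0.32822736,  0.94459766, -0.00143446],
       [ 0.91045644, -0.31595869,  0.26690669],
       [ 0.2516662 , -0.0889121 , -0.96372131]]), 't': array([-0.64949851, -0.0333412 ,  0.39005233])}
```

View pics/scene0.png

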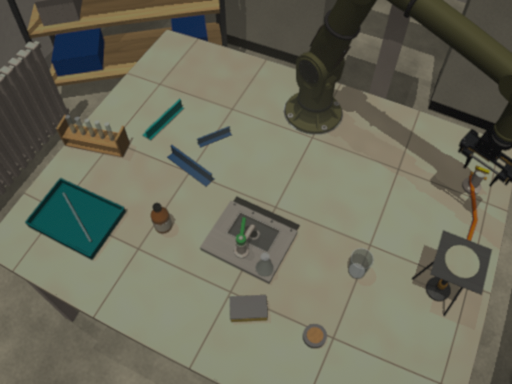

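View pics/top0.png

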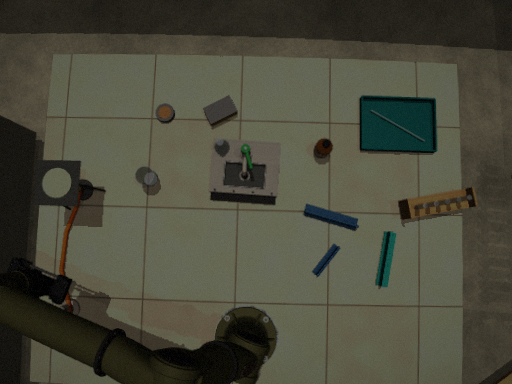

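View pics/wrist0.png

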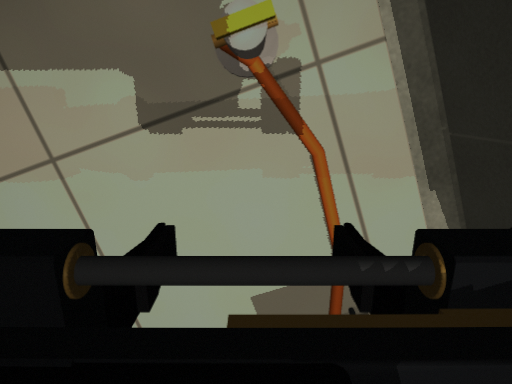

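Candidates for the strip in the top view are a large blue one (331,217), a small blue one (326,260) and a turquoise one (385,259). I choose the large blue one and will check it in crops.

```bash
cat > h.py <<'E'
import numpy as np,cv2
from scipy.optimize import least_squares
from scipy.spatial.transform import Rotation as Ro
def proj(i,X):
    X=np.atleast_2d(X); c=X@np.array(i['R']).T+i['t']; s=c[:,:2]/c[:,2:]
    s=s*(1+i['k1']*(s**2).sum(1,keepdims=True)); K=i['camera_matrix']
    return s*[K[0,0],K[1,1]]+[K[0,2],K[1,2]]
def tri(obs,x0=(.6,0,.05)):
    f=lambda X:np.concatenate([proj(i,X)[0]-p for i,p in obs])
    r=least_squares(f,x0); return r.x,r.fun
def onz(i,p,z,x0=(.6,0)):
    f=lambda v:proj(i,[v[0],v[1],z])[0]-p
    return np.r_[least_squares(f,x0).x,z]
def crop(img,x,y,w,h,s,name):
    cv2.imwrite(name,cv2.resize(img[y:y+h,x:x+w],None,fx=s,fy=s,interpolation=cv2.INTER_CUBIC))
E
python3 - <<'E'
from h import *
t=cv2.imread('pics/top0.png');s=cv2.imread('pics/scene0.png')
crop(t,195,125,180,130,4,'pics/tc.png')
crop(s,150,120,160,165,3.6,'pics/sc.png')
E
```

```text
(no output)
```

View pics/tc.png

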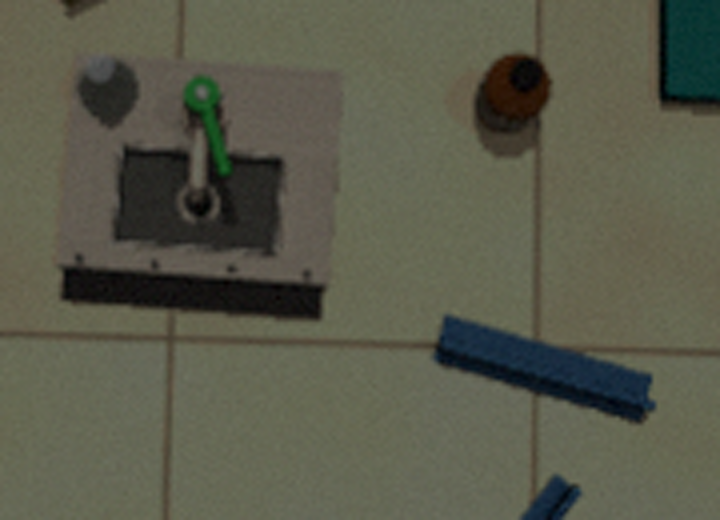

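View pics/sc.png

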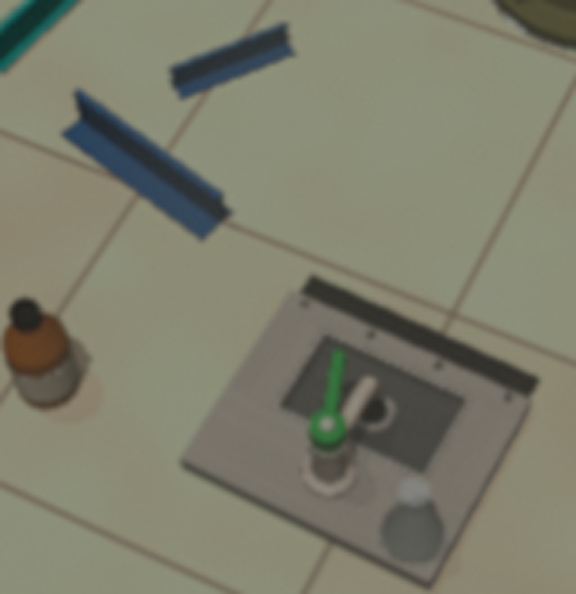

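```bash
python3 - <<'E'
from h import *
from bench import ctrl
T=ctrl.camera_info('top');S=ctrl.camera_info('scene')
print('cams',-T['R'].T@T['t'],-S['R'].T@S['t'])
tp=lambda u,v:np.array([(u+.5)/4-.5+195,(v+.5)/4-.5+125])
sp=lambda u,v:np.array([(u+.5)/3.6-.5+150,(v+.5)/3.6-.5+120])
for n,a,b in [('lapL',(62,301),(538,381)),('lapR',(321,319),(312,277)),('hub',(202,92),(327,424)),('tip',(226,173),(338,350)),
 ('panBR',(343,72),(182,463)),('panBL',(72,57),(431,587))]:
    x,f=tri([(T,tp(*a)),(S,sp(*b))]);print(n,x.round(4),f.round(1))
for n,b,z in [('edgeR',(62,133),.003),('edgeL',(203,240),.003),('upTopR',(78,90),.045),('upTopL',(225,203),.045),('lapL',(538,381),.0095),('lapR',(312,277),.0095)]:
    print(n,'scene',onz(S,sp(*b),z).round(4))
for n,b,z in [('edgeL',(444,316),.003),('edgeR',(652,375),.003),('lapL',(62,301),.0095),('lapR',(321,319),.0095),('botL',(436,360),.0),('botR',(645,421),.0)]:
    print(n,'top',onz(T,tp(*b),z).round(4))
for n,b in [('bottle',(515,120)),('flask',(108,95)),]: print(n,onz(T,tp(*b),.02))
b=onz(T,np.array([150,178.]),.045);print('beaker',b)
E
```

```text
cams [ 0.36265671 -0.03815791  1.5497863 ] [1.24647087 0.33911316 1.37295349]
lapL [ 0.4933  0.1455 -0.0019] [-0.  0. -0. -0.]
lapR [ 4.827e-01 -9.400e-02 -4.000e-04] [-0.3  0.1 -0.3 -0. ]
hub [0.6692 0.018  0.1113] [-0.2  0.1 -0.2 -0. ]
tip [ 0.5994 -0.0056  0.1079] [-0.  0. -0. -0.]
panBR [ 0.7134 -0.1082  0.0079] [-0.5  0.2 -0.4 -0. ]
panBL [0.7229 0.1429 0.0056] [ 0.3 -0.1  0.3  0. ]
edgeR scene [ 0.4389 -0.3998  0.003 ]
edgeL scene [ 0.4918 -0.2066  0.003 ]
upTopR scene [ 0.4102 -0.3909  0.045 ]
upTopL scene [ 0.4687 -0.1913  0.045 ]
lapL scene [0.4995 0.1472 0.0095]
lapR scene [ 0.4878 -0.09    0.0095]
edgeL top [ 0.4887 -0.2083  0.003 ]
edgeR top [ 0.4392 -0.4018  0.003 ]
lapL top [0.4924 0.1439 0.0095]
lapR top [ 0.4824 -0.0946  0.0095]
botL top [ 0.4481 -0.202   0.    ]
botR top [ 0.3968 -0.3963  0.    ]
bottle [ 0.67089298 -0.26946322  0.02      ]
flask [0.68397855 0.10762227 0.02      ]
beaker [0.56308524 0.36192579 0.045     ]
```

```bash
python3 - <<'E'
from h import *
from bench import ctrl
s=ctrl.get_state();print(Ro.from_rotvec(s['tool_rot']).as_matrix().round(4),s['position'],s['time'])
w=ctrl.camera_info('wrist');R=Ro.from_rotvec(s['tool_rot']).as_matrix()
print('cam in tool',R.T@(-w['R'].T@w['t']-s['position']), (w['R']@R).round(3))
E
```

```text
[[ 9.445e-01 -4.000e-04  3.286e-01]
 [-3.286e-01 -1.400e-03  9.445e-01]
 [ 1.000e-04 -1.000e+00 -1.400e-03]] [0.21348412 0.61347398 0.19392148] 0.15
cam in tool [-0.07225994 -0.19009915  0.00022492] [[-0.    -0.     1.   ]
 [ 0.964 -0.267  0.   ]
 [ 0.267  0.964  0.   ]]
```

```bash
cat >> h.py <<'E'
def down(yaw):  # tool pointing down, tool z at yaw
    c,s=np.cos(yaw),np.sin(yaw); z=np.array([c,s,0]);y=np.array([0,0,-1.]);return np.c_[np.cross(y,z),y,z]
def plan(s,p1,R1,n,p0=None,R0=None):
    R0=Ro.from_rotvec(s['tool_rot']).as_matrix() if R0 is None else R0; p0=np.array(s['position']) if p0 is None else p0
    w=Ro.from_matrix(R0.T@R1).as_rotvec()/n; E=Ro.from_rotvec(w).as_matrix()
    A=sum(np.linalg.matrix_power(E,k) for k in range(n)); v=np.linalg.solve(A,R0.T@(np.array(p1)-p0))
    P=[p0];R=R0
    for k in range(n): P.append(P[-1]+R@v);R=R@E
    print('rows',n,'v mm',(v*1e3).round(1),'w',w.round(4),'deg',np.degrees(np.linalg.norm(w)).round(2)); print('mid',np.array(P)[[n//4,n//2,3*n//4]].round(3).tolist()); return v,w
E
python3 - <<'E'
from h import *
from bench import ctrl
s=ctrl.get_state()
plan(s,[.60,.075,.16],down(np.radians(-2.5)),20)
E
```

```text
rows 20 v mm [35.5  1.7 -0.2] w [0.0001 0.064  0.    ] deg 3.67
mid [[0.371, 0.534, 0.185], [0.496, 0.408, 0.177], [0.575, 0.25, 0.168]]
```

Call:
play_rows:
  translation:
    - [35.5,1.5,0]
    - [35.5,1.5,0]
    - [35.5,1.5,0]
    - [35.5,1.5,0]
    - [35.5,1.5,0]
    - [35.5,1.5,0]
    - [35.5,1.5,0]
    - [35.5,1.5,0]
    - [35.5,1.5,0]
    - [35.5,1.5,0]
  turn:
    - [0,0.064,0]
    - [0,0.064,0]
    - [0,0.064,0]
    - [0,0.064,0]
    - [0,0.064,0]
    - [0,0.064,0]
    - [0,0.064,0]
    - [0,0.064,0]
    - [0,0.064,0]
    - [0,0.064,0]
  fingers: [-1,-1,-1,-1,-1,-1,-1,-1,-1,-1]
  grip_force: 20

```text
time: 0.98
position: [0.4982, 0.4089, 0.1792]
tool_rot: [-1.433, 0.762, -0.762]
ft_force: [0.4, 0.0, 0.2]
grip_width: 0.32
```

Call:
play_rows:
  translation:
    - [35.5,1.5,0]
    - [35.5,1.5,0]
    - [35.5,1.5,0]
    - [35.5,1.5,0]
    - [35.5,1.5,0]
    - [35.5,1.5,0]
    - [35.5,1.5,0]
    - [35.5,1.5,0]
    - [35.5,1.5,0]
    - [35.5,1.5,0]
  turn:
    - [0,0.064,0]
    - [0,0.064,0]
    - [0,0.064,0]
    - [0,0.064,0]
    - [0,0.064,0]
    - [0,0.064,0]
    - [0,0.064,0]
    - [0,0.064,0]
    - [0,0.064,0]
    - [0,0.064,0]
  fingers: [-1,-1,-1,-1,-1,-1,-1,-1,-1,-1]

```text
time: 1.82
position: [0.603, 0.0759, 0.1644]
tool_rot: [-1.187, 1.244, -1.244]
ft_force: [-0.2, -1.1, -0.4]
grip_width: 0.005
```

```bash
python3 - <<'E'
from h import *
from bench import ctrl
s=ctrl.get_state();print(s);w=ctrl.camera_info('wrist')
im=ctrl.get_image('wrist');cv2.imwrite('pics/w1.png',im)
print({k:w[k] for k in 'Rt'})
E
```

```text
{'time': 1.8167, 'joint_positions': array([-0.53999083,  0.25784208,  0.4422591 ,  1.61920104, -0.11365567,
        1.29025407, -0.1261774 ]), 'qd': array([ 0.39026159, -0.09544567,  0.32065385,  0.18171561, -0.04152479,
       -0.060003  , -0.03656031]), 'joint_torque': array([-2.26378709e+00, -4.14264786e+01,  2.68531233e+00, -3.05701375e+01,
       -5.18346182e-02,  2.41920445e-01,  4.08375787e-02]), 'position': array([0.60296718, 0.07593576, 0.16438729]), 'tool_rot': array([-1.18670692,  1.24385512, -1.24395527]), 'ft_force': array([-0.17951744, -1.07156428, -0.4327556 ]), 'torque': array([-0.10302998,  0.02047335, -0.01494022]), 'grip_width': 0.005171426630653678}
{'R': array([[ 9.98902158e-01, -4.68450614e-02,  1.40226744e-04],
       [-4.51872244e-02, -9.62753237e-01,  2.66578919e-01],
       [-1.23529021e-02, -2.66292594e-01, -9.63813084e-01]]), 't': array([-0.59951478,  0.07618897,  0.38876273])}
```

View pics/w1.png

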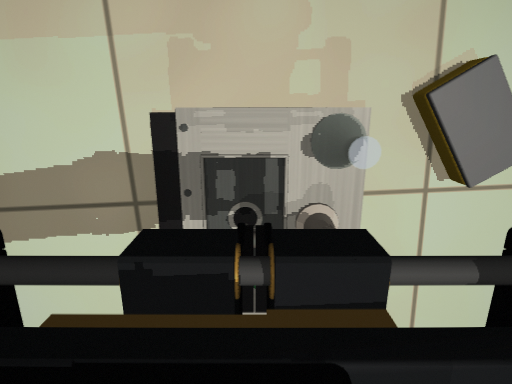

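```bash
python3 - <<'E'
from h import *
from bench import ctrl
s=ctrl.get_state();w=ctrl.camera_info('wrist')
for p,z in [((151,113),.0095),((176,108),.02),((370,108),.02)]: print(p,onz(w,np.array(p,float),z).round(4))
R=Ro.from_rotvec(s['tool_rot']).as_matrix();print(R.round(3))
th=np.radians(-2.5);X=np.array([np.cos(th),np.sin(th)]);Y=np.array([-X[1],X[0]])
H=np.array([.668,.0175])
pts=[]
for ph in np.radians([75,70,60,50,40,30,20,10,0,-4]):
    d=-np.sin(ph)*X-np.cos(ph)*Y; n=-np.cos(ph)*X+np.sin(ph)*Y
    off=.006+.015*abs(np.cos(ph))+.0095*abs(np.sin(ph)); pts.append(H+.052*d+off*n)
pts=np.array(pts);print(pts.round(4))
p=s['position'];q=np.c_[pts,np.full(len(pts),.091)]
print('from now',(R.T@(q[0]+[0,.03,0]-p)*1e3).round(1))
print((np.diff(q,axis=0)@R*1e3).round(1))
E
```

```text
(151, 113) [0.4991 0.1349 0.0095]
(176, 108) [0.5286 0.1384 0.02  ]
(370, 108) [0.7258 0.1264 0.02  ]
[[-0.061 -0.     0.998]
 [-0.998 -0.006 -0.061]
 [ 0.006 -1.     0.   ]]
[[ 0.6131  0.0249]
 [ 0.6124  0.021 ]
 [ 0.6118  0.0128]
 [ 0.6128  0.004 ]
 [ 0.6155 -0.0049]
 [ 0.62   -0.0136]
 [ 0.6265 -0.0216]
 [ 0.6349 -0.0284]
 [ 0.6448 -0.0335]
 [ 0.6477 -0.035 ]]
from now [ 8.8 73.5 10.8]
[[ 3.9  0.  -0.5]
 [ 8.2  0.1 -0. ]
 [ 8.7  0.1  1.5]
 [ 8.7  0.1  3.2]
 [ 8.4  0.1  5.1]
 [ 7.6  0.   7. ]
 [ 6.3  0.   8.7]
 [ 4.5  0.  10.2]
 [ 1.3  0.   3.1]]
```

Call:
play_rows:
  translation:
    - [1.5,10.5,1.5]
    - [1.5,10.5,1.5]
    - [1.5,10.5,1.5]
    - [1.5,10.5,1.5]
    - [1.5,10.5,1.5]
    - [1.5,10.5,1.5]
    - [0,10.5,1.5]
    - [0,0,0]
    - [0,0,0]
    - [0,0,0]
  turn:
    - [0,0,0]
    - [0,0,0]
    - [0,0,0]
    - [0,0,0]
    - [0,0,0]
    - [0,0,0]
    - [0,0,0]
    - [0,0,0]
    - [0,0,0]
    - [0,0,0]
  fingers: [-1,-1,-1,-1,-1,-1,-1,-1,-1,-1]

```text
time: 2.7
position: [0.6133, 0.0684, 0.0916]
tool_rot: [-1.188, 1.241, -1.242]
ft_force: [0.2, -0.5, 0.5]
grip_width: 0.005
```

```bash
python3 - <<'E'
from h import *
from bench import ctrl
s=ctrl.get_state();print(s['position'],s['ft_force'])
crop(ctrl.get_image('top'),205,125,90,90,6,'pics/t2.png')
crop(ctrl.get_image('scene'),180,180,140,110,5,'pics/s2.png')
E
```

```text
[0.6133172  0.06843914 0.0915571 ] [ 0.24231042 -0.48841833  0.52857808]
```

View pics/t2.png

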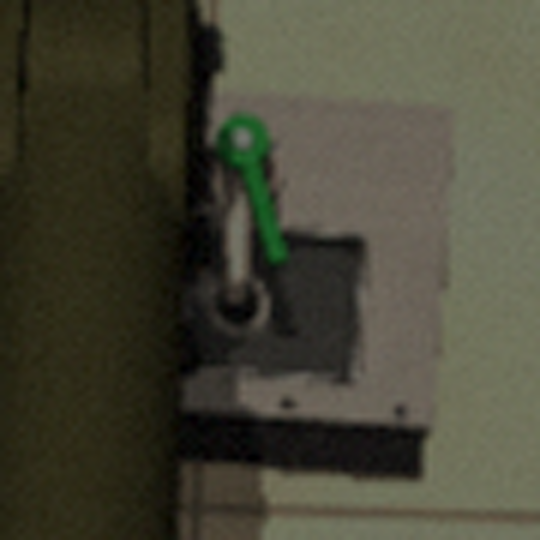

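View pics/s2.png

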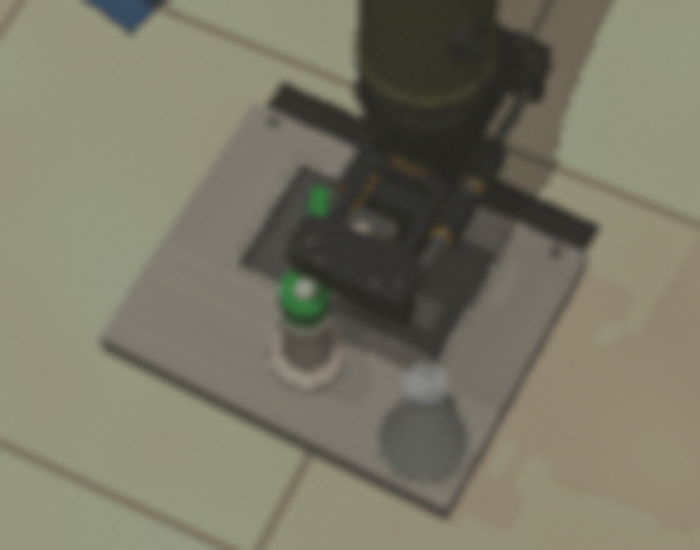

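Call:
play_rows:
  translation:
    - [11,0,0.6]
    - [11,0,0.6]
    - [11,0,0.6]
    - [10,0,0.6]
    - [4,0,0]
    - [8,0,0]
    - [8.5,0,1.5]
    - [8.5,0,3]
    - [8.5,0,5]
    - [0,0,0]
  turn:
    - [0,0,0]
    - [0,0,0]
    - [0,0,0]
    - [0,0,0]
    - [0,0,0]
    - [0,0,0]
    - [0,0,0]
    - [0,0,0]
    - [0,0,0]
    - [0,0,0]
  fingers: [-1,-1,-1,-1,-1,-1,-1,-1,-1,-1]

```text
time: 3.63
position: [0.6223, -0.0158, 0.0915]
tool_rot: [-1.187, 1.242, -1.245]
ft_force: [0.8, -0.2, 0.1]
grip_width: 0.003
```

Call:
play_rows:
  translation:
    - [4,0,3]
    - [4,0,4]
    - [3,0,4]
    - [3,0,4.5]
    - [2,0,5]
    - [2,0,4]
    - [0,0,1]
    - [0,0,1]
    - [0,0,0]
    - [0,0,0]
  turn:
    - [0,0,0]
    - [0,0,0]
    - [0,0,0]
    - [0,0,0]
    - [0,0,0]
    - [0,0,0]
    - [0,0,0]
    - [0,0,0]
    - [0,0,0]
    - [0,0,0]
  fingers: [-1,-1,-1,-1,-1,-1,-1,-1,-1,-1]

```text
time: 4.47
position: [0.647, -0.0315, 0.0912]
tool_rot: [-1.188, 1.242, -1.241]
ft_force: [0.1, -0.8, -0.5]
grip_width: 0.008
```

```bash
python3 - <<'E'
from h import *
from bench import ctrl
s=ctrl.get_state();print(s['position'],s['ft_force'])
crop(ctrl.get_image('top'),205,125,90,90,6,'pics/t3.png')
crop(ctrl.get_image('scene'),180,180,140,110,5,'pics/s3.png')
E
```

```text
[ 0.64696524 -0.03154648  0.09121616] [ 0.13937766 -0.80955238 -0.46083227]
```

View pics/t3.png

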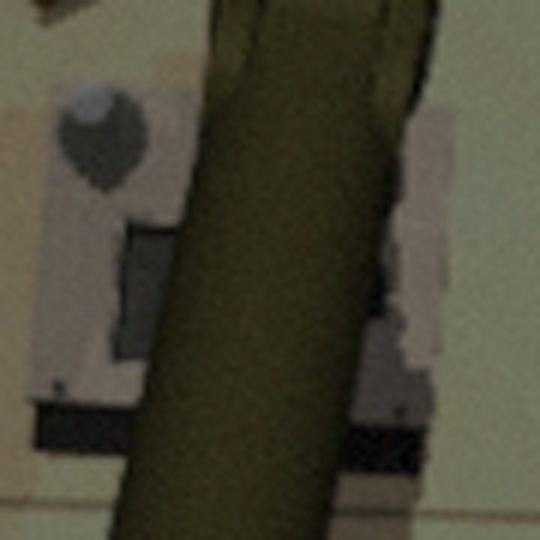

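View pics/s3.png

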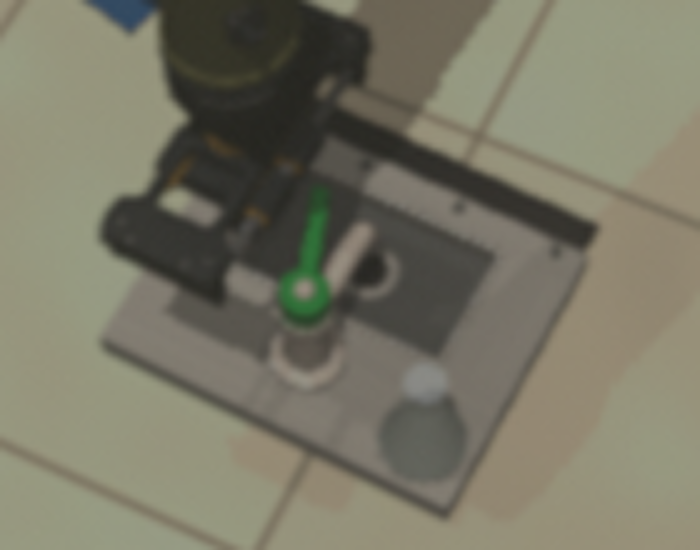

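```bash
python3 - <<'E'
from h import *
from bench import ctrl
s=ctrl.get_state();S=ctrl.camera_info('scene')
p=s['position']
for q in [p,p+[0,0,.02],p+[0,0,.07],[.6133,.0684,.0916],[.6133,.0684,.1116],[.6133,.0684,.16],[.668,.0175,.112],[.599,-.0056,.103]]:
    print(np.round(q,3),proj(S,q)[0].round(1),((proj(S,q)[0]-180)*5).round(0))
E
```

```text
[ 0.647 -0.032  0.091] [229.2 228.4] [246. 242.]
[ 0.647 -0.032  0.111] [229.  225.3] [245. 226.]
[ 0.647 -0.032  0.161] [228.2 217.1] [241. 185.]
[0.613 0.068 0.092] [263.2 232.1] [416. 260.]
[0.613 0.068 0.112] [263.4 229. ] [417. 245.]
[0.613 0.068 0.16 ] [263.6 221.1] [418. 205.]
[0.668 0.018 0.112] [240.3 236.9] [301. 285.]
[ 0.599 -0.006  0.103] [243.6 217.6] [318. 188.]
```

```bash
python3 - <<'E'
from h import *
from bench import ctrl
S=ctrl.camera_info('scene');print(((proj(S,[.665,-.0575,.103])[0]-[190,190])*8).round())
crop(ctrl.get_image('scene'),190,190,80,70,8,'pics/s4.png')
cv2.imwrite('pics/w4.png',ctrl.get_image('wrist'));s=ctrl.get_state();print(s['ft_force'],s['torque'])
E
```

```text
[231. 305.]
[-0.336873   -0.04770534  0.11824421] [-0.10878014  0.00798461  0.00449907]
```

View pics/s4.png

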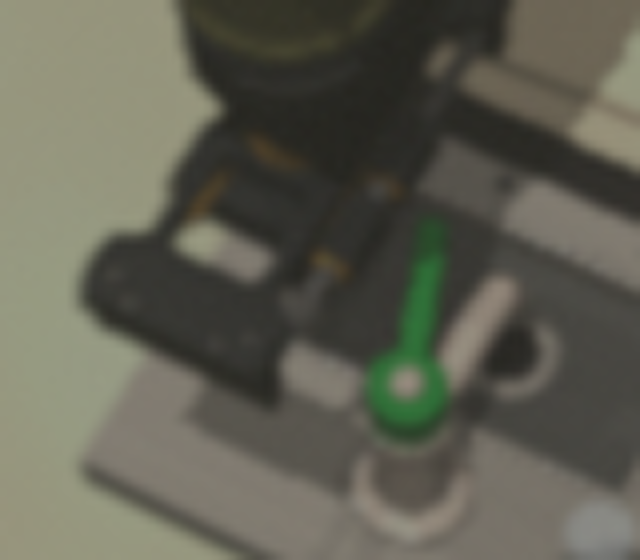

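View pics/w4.png

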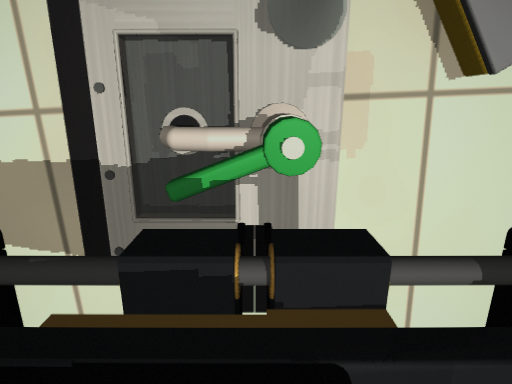

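```bash
python3 - <<'E'
from h import *
from bench import ctrl
s=ctrl.get_state();S=ctrl.camera_info('scene');T=ctrl.camera_info('top');w=ctrl.camera_info('wrist')
print(s['position'])
for n,pw,ps,pt in [('hub',(293,148),(405,385),(201.5,92.5)),('tip',(170,192),(432,218),(226,173))]:
    P=np.array(ps)/8+190-.44; Q=(np.array(pt)+.5)/4-.5+[195,125]
    o={'w':(w,np.array(pw,float)),'s':(S,P),'t':(T,Q)}
    for k in ['ws','wt','st','wst']:
        x,f=tri([o[c] for c in k]);print(n,k,x.round(4),f.round(1))
for q in [s['position'],s['position']+[0,0,.03]]:print(proj(w,q))
E
```

```text
[ 0.64693959 -0.03159623  0.09133533]
hub ws [0.6706 0.0181 0.1122] [-0.  -0.  -0.1 -0. ]
hub wt [0.6713 0.0173 0.1059] [-0.  -0.   0.2 -0.3]
hub st [0.6694 0.0178 0.1097] [-0. -0. -0.  0.]
hub wst [0.6706 0.018  0.1115] [-0.1  0.  -0.1  0.1 -0.1 -0.4]
tip ws [ 0.6036 -0.0021  0.1166] [0.  0.1 0.3 0.2]
tip wt [ 0.6    -0.0054  0.1038] [ 0.  0. -0.  0.]
tip st [ 0.5993 -0.0056  0.1082] [-0. -0. -0.  0.]
tip wst [ 0.6005 -0.005   0.1058] [-0.1  0.1 -0.   0.7 -0.2 -0.2]
[[252.8882266 223.2317633]]
[[252.70802056 242.93558911]]
```

```bash
python3 - <<'E'
from h import *
from bench import ctrl
s=ctrl.get_state();R=Ro.from_rotvec(s['tool_rot']).as_matrix()
print((R.T@(np.array([.612,.04,.084])-s['position'])*1e3).round(1), R.round(3))
E
```

```text
[-70.    7.4 -38. ] [[-0.044  0.     0.999]
 [-0.999  0.    -0.044]
 [-0.    -1.     0.   ]]
```

Call:
play_rows:
  translation:
    - [0,-20,-4]
    - [0,-20,-4]
    - [-20,-1,-8]
    - [-20,0,-8]
    - [-15,0,-7]
    - [-15,0,-7]
    - [0,15,0]
    - [0,16,0]
    - [0,17,0]
    - [0,0,0]
  turn:
    - [0,0,0]
    - [0,0,0]
    - [0,0,0]
    - [0,0,0]
    - [0,0,0]
    - [0,0,0]
    - [0,0,0]
    - [0,0,0]
    - [0,0,0]
    - [0,0,0]
  fingers: [-1,-1,-1,-1,-1,-1,-1,-1,-1,-1]

```text
time: 5.5
position: [0.6094, 0.0399, 0.081]
tool_rot: [-1.193, 1.245, -1.239]
ft_force: [-1.1, 0.4, -0.5]
grip_width: 0.005
```

Call:
play_rows:
  translation:
    - [5,0,0]
    - [5,0,0]
    - [5,0,0]
    - [5,0,0]
    - [5,0,0]
    - [4,0,0]
    - [4,0,0]
    - [4,0,0]
    - [0,0,0]
    - [0,0,0]
  turn:
    - [0,0,0]
    - [0,0,0]
    - [0,0,0]
    - [0,0,0]
    - [0,0,0]
    - [0,0,0]
    - [0,0,0]
    - [0,0,0]
    - [0,0,0]
    - [0,0,0]
  fingers: [-1,-1,-1,-1,-1,-1,-1,-1,-1,-1]

```text
time: 6.33
position: [0.6105, 0.0026, 0.0843]
tool_rot: [-1.188, 1.242, -1.242]
ft_force: [-0.8, -0.4, -0.1]
grip_width: 0.005
```

```bash
python3 - <<'E'
from h import *
from bench import ctrl
s=ctrl.get_state();print(s['position'],s['ft_force'],s['time'])
a=ctrl.get_image('scene');b=ctrl.get_image('top')
f=lambda a:cv2.resize(a,None,fx=5,fy=5,interpolation=cv2.INTER_CUBIC)
cv2.imwrite('pics/c5.png',np.hstack([f(a[190:260,200:280]),f(b[135:205,210:290])]))
E
```

```text
[0.61054373 0.00256971 0.08429049] [-0.83245439 -0.40363793 -0.14496181] 6.3333
```

View pics/c5.png

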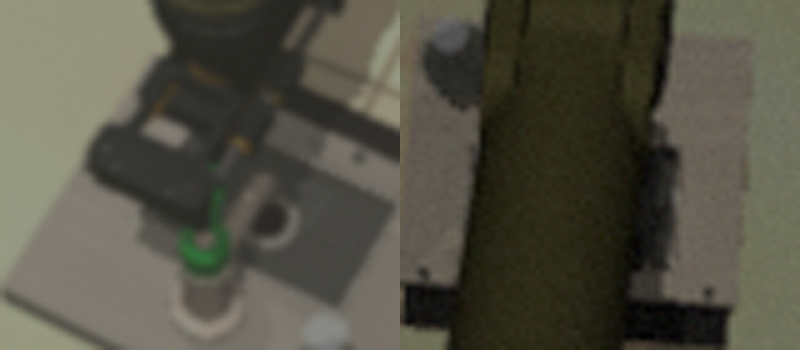

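```bash
python3 - <<'E'
from h import *
from bench import ctrl
S=ctrl.camera_info('scene')
th=np.radians(-2.5);X=np.array([np.cos(th),np.sin(th)]);Y=np.array([-X[1],X[0]]);H=np.array([.6695,.018])
print('hub',(proj(S,[*H,.112])[0]-[200,190])*5)
for a in (72,65,60,55,50):
    p=np.radians(a);q=H+.07*(-np.sin(p)*X-np.cos(p)*Y);print(a,(proj(S,[*q,.11])[0]-[200,190])*5)
cv2.imwrite('pics/w6.png',ctrl.get_image('wrist'))
a=ctrl.get_image('scene');crop(a,205,195,60,50,12,'pics/s6.png')
E
```

```text
hub [201.04312085 236.87991119]
72 [222.66687456 138.99981558]
65 [208.90111557 137.61749196]
60 [198.99249919 137.52682685]
55 [189.09976689 138.18446544]
50 [179.29268713 139.58599063]
```

View pics/s6.png

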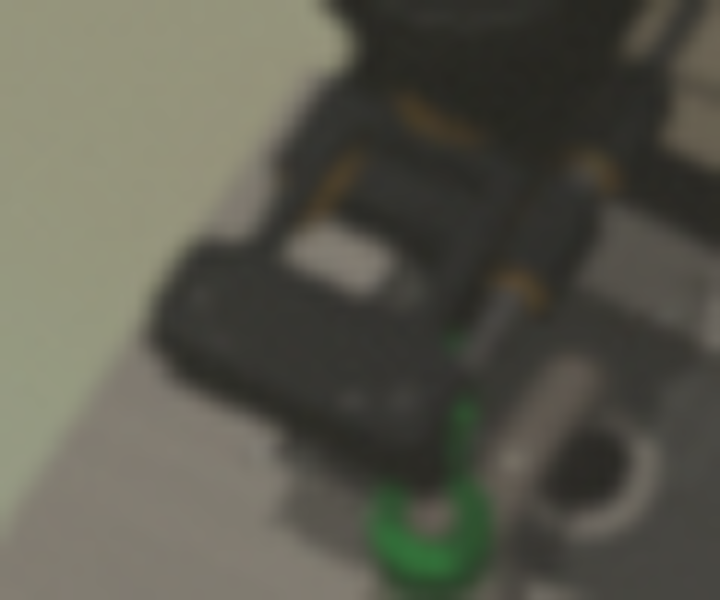

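View pics/w6.png

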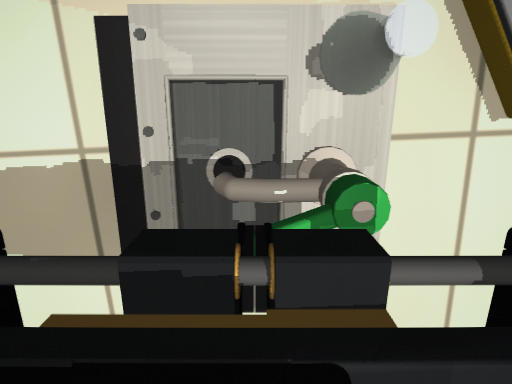

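Call:
play_rows:
  translation:
    - [2,0,0]
    - [2,0,0]
    - [2,0,0]
    - [2,0,0]
    - [2,0,0]
    - [0,0,0]
    - [0,0,0]
    - [0,0,0]
    - [0,0,0]
    - [0,0,0]
  turn:
    - [0,0,0]
    - [0,0,0]
    - [0,0,0]
    - [0,0,0]
    - [0,0,0]
    - [0,0,0]
    - [0,0,0]
    - [0,0,0]
    - [0,0,0]
    - [0,0,0]
  fingers: [-1,-1,-1,-1,-1,-1,-1,-1,-1,-1]

```text
time: 7.37
position: [0.6101, -0.007, 0.0843]
tool_rot: [-1.188, 1.241, -1.241]
ft_force: [0.4, -0.4, 0.1]
grip_width: 0.006
```

```bash
python3 - <<'E'
from h import *
from bench import ctrl
s=ctrl.get_state();print(s['position'],s['ft_force'],s['torque'],s['time'])
cv2.imwrite('pics/w7.png',ctrl.get_image('wrist'))
E
```

```text
[ 0.61011135 -0.00697544  0.08426586] [ 0.35110018 -0.37837787  0.11739084] [-0.08064401  0.12904377 -0.02701891] 7.3667
```

View pics/w7.png

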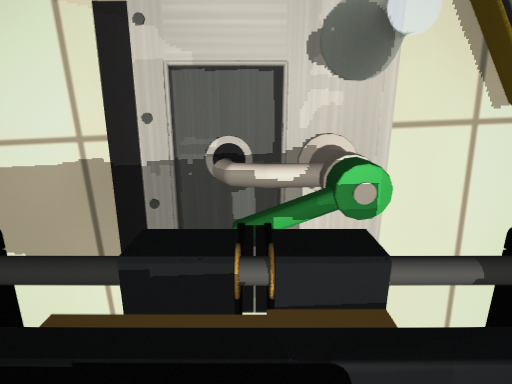

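```bash
python3 - <<'E'
from h import *
for n in '4','6','7':
    pass
f=lambda n:cv2.resize(cv2.imread(f'pics/w{n}.png')[180:320,190:330],None,fx=2.8,fy=2.8,interpolation=cv2.INTER_NEAREST)
a=np.hstack([f('6'),f('7')]);cv2.imwrite('pics/z7.png',np.clip(a.astype(int)*2,0,255).astype(np.uint8))
E
```

```text
(no output)
```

View pics/z7.png

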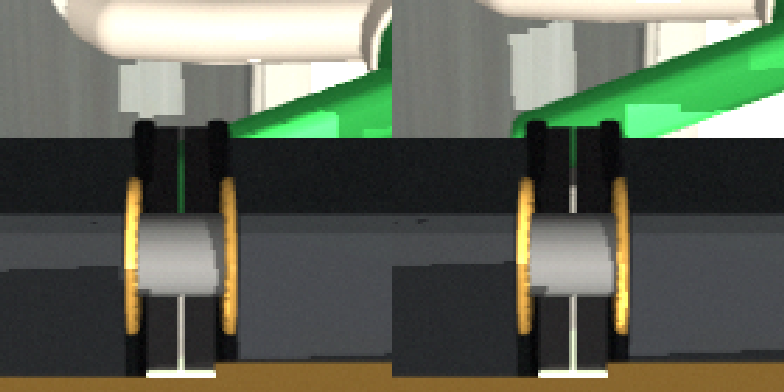

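```bash
python3 - <<'E'
from h import *
from bench import ctrl
s=ctrl.get_state();w7=ctrl.camera_info('wrist');w4=dict(w7)
# w4 camera: same orientation, tcp shift
c7=-w7['R'].T@w7['t'];c4=c7+np.array([.64694,-.0316,.0913])-s['position']
w4['t']=-w7['R']@c4
cv2.imwrite('pics/s8.png',ctrl.get_image('scene'))
for n,a,b in [('hub',(293,148),(365,193)),('tip',(170,192),(238,226))]:
    x,f=tri([(w4,np.array(a,float)),(w7,np.array(b,float))]);print(n,x.round(4),f.round(2))
print(c7)
E
```

```text
hub [0.6705 0.0184 0.1131] [ 0.12 -0.19 -0.12  0.19]
tip [ 0.6002 -0.0046  0.0994] [ 2.13 -3.34 -2.12  3.33]
[0.61397189 0.06581506 0.27438023]
```

```bash
python3 - <<'E'
from h import *
from bench import ctrl
s=ctrl.get_state();w7=ctrl.camera_info('wrist')
c7=-w7['R'].T@w7['t']
def at(p): 
    w=dict(w7);w['t']=-w7['R']@(c7+np.array(p)-s['position']);return w
for n,w,h,t in [('w4',at([.64694,-.0316,.0913]),(293,148),(170,192)),('w7',w7,(365,193),(238,226))]:
    a=onz(w,np.array(h,float),.112);b=onz(w,np.array(t,float),.108);d=(b-a)[:2];print(n,a,b,np.linalg.norm(d),np.degrees(np.arctan2(-d[0],-d[1])))
# upper(+y) edge line in w6,w7 at z=.11
w6=at([.61054,.00257,.08429])
for w,p,q in [(w6,(330,207),(275,226)),(w7,(330,189),(240,223))]:
    a=onz(w,np.array(p,float),.11);b=onz(w,np.array(q,float),.11);d=b-a;print(a,b,np.degrees(np.arctan2(-d[0],-d[1])))
crop(cv2.imread('pics/s8.png'),190,190,80,70,8,'pics/s8c.png')
E
```

```text
w4 [0.67063292 0.01815874 0.112     ] [ 0.60120204 -0.00426287  0.108     ] 0.07296146499533919 72.10295046327983
w7 [0.67096078 0.01811926 0.112     ] [0.60219003 0.00080388 0.108     ] 0.07091712111770984 75.86759230734319
[0.65342911 0.02004763 0.11      ] [0.62322545 0.01030984 0.11      ] 72.13045140512833
[0.65277603 0.02058145 0.11      ] [0.60353499 0.00330363 0.11      ] 70.66492068240983
```

View pics/s8c.png

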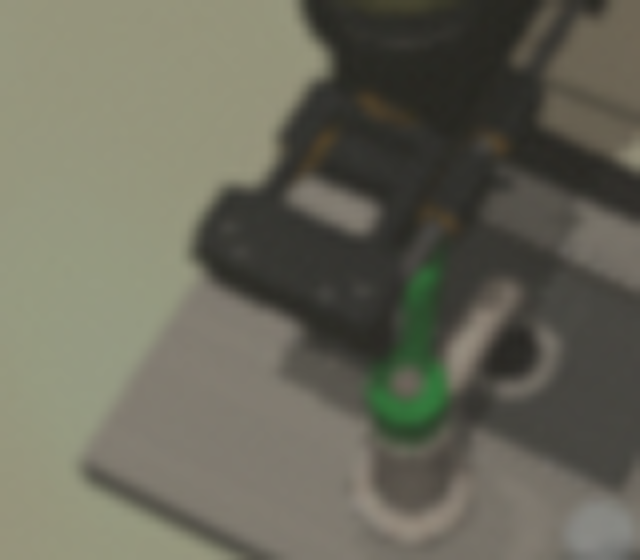

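Call:
play_rows:
  translation:
    - [0,-25,0]
    - [0,-25,0]
    - [0,0,0]
    - [0,0,0]
    - [0,0,0]
    - [0,0,0]
    - [0,0,0]
    - [0,0,0]
    - [0,0,0]
    - [0,0,0]
  turn:
    - [0,0,0]
    - [0,0,0]
    - [0,0.12,0]
    - [0,0.12,0]
    - [0,0.12,0]
    - [0,0.12,0]
    - [0,0.12,0]
    - [0,0.12,0]
    - [0,0.12,0]
    - [0,0.12,0]
  fingers: [-1,-1,-0.1,-0.1,-0.1,-0.1,-0.1,-0.1,-0.1,-0.1]
  grip_force: 10

```text
time: 8.3
position: [0.6101, -0.007, 0.1343]
tool_rot: [-0.548, 1.904, -1.904]
ft_force: [-0.4, -0.6, 0.3]
grip_width: 0.433
```

```bash
python3 - <<'E'
from h import *
from bench import ctrl
s=ctrl.get_state();print(s['position'],s['joint_positions'],s['grip_width'])
plan(s,[.6153,.0002,.134],down(np.radians(-72.1)),3)
E
```

```text
[ 0.61007537 -0.00703227  0.13427047] [-0.54012313  0.30519548  0.61569796  1.65538763 -0.18470756  1.23974581
 -0.89563657] 0.4325199281190466
rows 3 v mm [-2.7  0.1 -1.3] w [ 0.      0.0829 -0.    ] deg 4.75
mid [[0.61, -0.007, 0.134], [0.612, -0.004, 0.134], [0.613, -0.002, 0.134]]
```

Rotate the rest of the way, then lower over the lever and close gently.

Call:
play_rows:
  translation:
    - [-2.7,0,-1.3]
    - [-2.7,0,-1.3]
    - [-2.7,0,-1.3]
    - [0,16,0]
    - [0,16,0]
    - [0,16,0]
    - [0,0,0]
    - [0,0,0]
    - [0,0,0]
    - [0,0,0]
  turn:
    - [0,0.083,0]
    - [0,0.083,0]
    - [0,0.083,0]
    - [0,0,0]
    - [0,0,0]
    - [0,0,0]
    - [0,0,0]
    - [0,0,0]
    - [0,0,0]
    - [0,0,0]
  fingers: [-0.1,-0.1,-0.1,-0.1,-0.1,-0.1,-0.1,-1,-1,-1]

```text
time: 9.13
position: [0.6164, -0.0, 0.0876]
tool_rot: [-0.326, 2.049, -2.049]
ft_force: [0.2, 0.0, 0.7]
grip_width: 0.306
```

Call:
play_rows:
  translation:
    - [0,0,0]
    - [0,0,0]
    - [0,0,0]
    - [0,0,0]
    - [0,0,0]
    - [0,0,0]
    - [0,0,0]
    - [0,0,0]
    - [0,0,0]
    - [0,0,0]
  turn:
    - [0,0,0]
    - [0,0,0]
    - [0,0,0]
    - [0,0,0]
    - [0,0,0]
    - [0,0,0]
    - [0,0,0]
    - [0,0,0]
    - [0,0,0]
    - [0,0,0]
  fingers: [-1,-1,-1,-1,-1,-1,-1,-1,-1,-1]

```text
time: 9.97
position: [0.6154, 0.0, 0.0862]
tool_rot: [-0.328, 2.05, -2.05]
ft_force: [-0.2, -0.0, 0.1]
grip_width: 0.003
```

```bash
python3 - <<'E'
from h import *
from bench import ctrl
s=ctrl.get_state();print(s['position'],s['joint_positions'],s['grip_width'],s['ft_force'])
cv2.imwrite('pics/w9.png',ctrl.get_image('wrist'))
E
```

```text
[6.15448105e-01 4.00739811e-05 8.62373342e-02] [-0.55980507  0.36679322  0.63583081  1.69383944 -0.23465496  1.15826908
 -1.11395176] 0.0026152715053992487 [-0.19887887 -0.01971052  0.10963483]
```

View pics/w9.png

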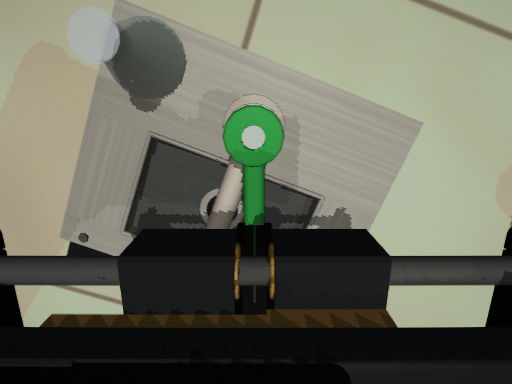

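Call:
play_rows:
  translation:
    - [0,0.6,0]
    - [0,0.6,0]
    - [0,0.6,0]
    - [0,0.6,0]
    - [0,0.6,0]
    - [0,0,0]
    - [0,0,0]
    - [0,0,0]
    - [0,0,0]
    - [0,0,0]
  turn:
    - [0,0,0]
    - [0,0,0]
    - [0,0,0]
    - [0,0,0]
    - [0,0,0]
    - [0,0,0]
    - [0,0,0]
    - [0,0,0]
    - [0,0,0]
    - [0,0,0]
  fingers: [-1,-1,-1,-1,-1,-1,-1,-1,-1,-1]

```text
time: 10.85
position: [0.6155, 0.0, 0.0833]
tool_rot: [-0.328, 2.05, -2.05]
ft_force: [-0.5, 0.3, 0.5]
grip_width: 0.009
```

```bash
python3 - <<'E'
from h import *
from bench import ctrl
s=ctrl.get_state();S=ctrl.camera_info('scene')
a=ctrl.get_image('scene')
print(proj(S,[s['position'],s['position']+[0,0,.025]]),s['position'])
crop(a,205,190,60,50,13,'pics/s10.png')
E
```

```text
[[242.99110935 225.5419055 ]
 [242.83316017 221.58474013]] [6.15461234e-01 3.83298618e-05 8.33059099e-02]
```

View pics/s10.png

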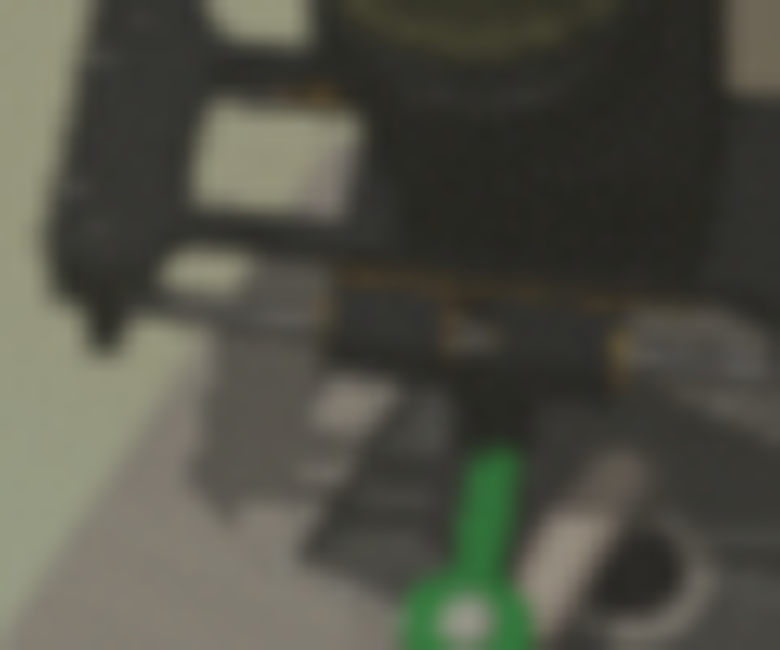

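Call:
play_rows:
  translation:
    - [0,0.6,0]
    - [0,0.6,0]
    - [0,0.6,0]
    - [0,0.6,0]
    - [0,0.6,0]
    - [0,0.6,0]
    - [0,0.6,0]
    - [0,0.6,0]
    - [0,0,0]
    - [0,0,0]
  turn:
    - [0,0,0]
    - [0,0,0]
    - [0,0,0]
    - [0,0,0]
    - [0,0,0]
    - [0,0,0]
    - [0,0,0]
    - [0,0,0]
    - [0,0,0]
    - [0,0,0]
  fingers: [-1,-1,-1,-1,-1,-1,-1,-1,-1,-1]

```text
time: 11.73
position: [0.6157, -0.0003, 0.0821]
tool_rot: [-0.327, 2.051, -2.048]
ft_force: [-7.9, 0.0, 19.7]
grip_width: 0.006
```

```bash
python3 - <<'E'
from h import *
from bench import ctrl
s=ctrl.get_state();print(s['position'],s['ft_force'],s['torque'])
a=ctrl.get_image('wrist')
cv2.imwrite('pics/w11.png',np.clip(cv2.resize(a[90:330,150:360],None,fx=2.4,fy=2.4,interpolation=cv2.INTER_NEAREST).astype(int)*2,0,255).astype(np.uint8))
E
```

```text
[ 6.15697179e-01 -3.20284168e-04  8.21119731e-02] [-7.90077458  0.02833796 19.73643936] [-0.09898129  2.055675   -0.01026216]
```

View pics/w11.png

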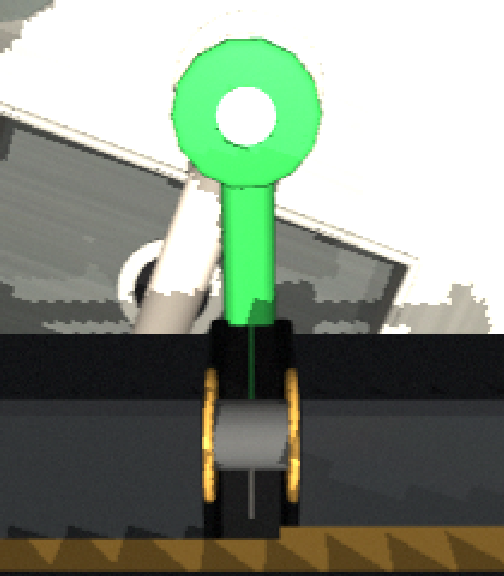

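Call:
play_rows:
  translation:
    - [0,-5,0]
    - [0,-10,0]
    - [0,-5,0]
    - [0,0,0]
    - [0,0,0]
    - [0,0,0]
    - [0,0,0]
    - [0,12,0]
    - [0,12,0]
    - [0,12,0]
  turn:
    - [0,0,0]
    - [0,0,0]
    - [0,0,0]
    - [0,0,0]
    - [0,0,0]
    - [0,0,0]
    - [0,0,0]
    - [0,0,0]
    - [0,0,0]
    - [0,0,0]
  fingers: [-1,-1,-0.1,-0.1,-0.1,-0.1,-0.1,-0.1,-0.1,-0.1]

```text
time: 12.62
position: [0.6148, 0.0001, 0.0606]
tool_rot: [-0.33, 2.05, -2.05]
ft_force: [0.3, -0.4, -0.2]
grip_width: 0.436
```

Call:
play_rows:
  translation:
    - [0,0,0]
    - [0,0,0]
    - [0,0,0]
    - [0,0,0]
    - [0,0,0]
    - [0,0,0]
    - [0,0,0]
    - [0,0,0]
    - [0,0,0]
    - [0,0,0]
  turn:
    - [0,0,0]
    - [0,0,0]
    - [0,0,0]
    - [0,0,0]
    - [0,0,0]
    - [0,0,0]
    - [0,0,0]
    - [0,0,0]
    - [0,0,0]
    - [0,0,0]
  fingers: [-1,-1,-1,-1,-1,-1,-1,-1,-1,-1]

```text
time: 13.45
position: [0.6159, 0.0001, 0.063]
tool_rot: [-0.327, 2.049, -2.049]
ft_force: [-0.8, -0.3, 3.2]
grip_width: 0.133
```

```bash
python3 - <<'E'
from h import *
from bench import ctrl
s=ctrl.get_state();print(s['position'],s['ft_force'],s['torque'],s['grip_width'])
R=Ro.from_rotvec(s['tool_rot']).as_matrix();z=R[:,2];print(np.degrees(np.arctan2(z[1],z[0])))
H=np.array([.670,.018])
p=s['position'][:2]-H;r=np.linalg.norm(p);print(r,np.degrees(np.arctan2(-p[0],-p[1])))
E
```

```text
[6.15915286e-01 6.17940008e-05 6.30052057e-02] [-0.77731765 -0.28221894  3.24754121] [-0.05457088  0.10185551  0.10263291] 0.1333160802331253
-71.78904518353633
0.05698188727956599 71.65093343488758
```

```bash
python3 - <<'E'
from h import *
from bench import ctrl
s=ctrl.get_state()
R=Ro.from_rotvec(s['tool_rot']).as_matrix();p=s['position']
H=np.array([.670,.018,p[2]])
a=np.radians(64);Q=Ro.from_rotvec([0,0,a]).as_matrix()
plan(s,H+Q@(p-H),Q@R,20)
E
```

```text
rows 20 v mm [-0.1  0.   3.2] w [-0.0001 -0.0559  0.    ] deg 3.2
mid [[0.623, -0.014, 0.063], [0.634, -0.026, 0.063], [0.647, -0.034, 0.063]]
```

Call:
play_rows:
  translation:
    - [-0.1,0,3.2]
    - [-0.1,0,3.2]
    - [-0.1,0,3.2]
    - [-0.1,0,3.2]
    - [-0.1,0,3.2]
    - [-0.1,0,3.2]
    - [-0.1,0,3.2]
    - [-0.1,0,3.2]
    - [-0.1,0,3.2]
    - [-0.1,0,3.2]
  turn:
    - [0,-0.056,0]
    - [0,-0.056,0]
    - [0,-0.056,0]
    - [0,-0.056,0]
    - [0,-0.056,0]
    - [0,-0.056,0]
    - [0,-0.056,0]
    - [0,-0.056,0]
    - [0,-0.056,0]
    - [0,-0.056,0]
  fingers: [-1,-1,-1,-1,-1,-1,-1,-1,-1,-1]

```text
time: 14.28
position: [0.6335, -0.0253, 0.063]
tool_rot: [-0.799, 1.698, -1.696]
ft_force: [-1.2, 1.4, 3.6]
grip_width: 0.136
```

Call:
play_rows:
  translation:
    - [-0.1,0,3.2]
    - [-0.1,0,3.2]
    - [-0.1,0,3.2]
    - [-0.1,0,3.2]
    - [-0.1,0,3.2]
    - [-0.1,0,3.2]
    - [-0.1,0,3.2]
    - [-0.1,0,3.2]
    - [-0.1,0,3.2]
    - [-0.1,0,3.2]
  turn:
    - [0,-0.056,0]
    - [0,-0.056,0]
    - [0,-0.056,0]
    - [0,-0.056,0]
    - [0,-0.056,0]
    - [0,-0.056,0]
    - [0,-0.056,0]
    - [0,-0.056,0]
    - [0,-0.056,0]
    - [0,-0.056,0]
  fingers: [-1,-1,-1,-1,-1,-1,-1,-1,-1,-1]

```text
time: 15.12
position: [0.6623, -0.0378, 0.063]
tool_rot: [-1.144, 1.305, -1.303]
ft_force: [-2.5, 0.9, 4.1]
grip_width: 0.137
```

Call:
play_rows:
  translation:
    - [0,0,1]
    - [0,0,1]
    - [0,0,1]
    - [0,0,1]
    - [0,0,1]
    - [0,0,1]
    - [0,0,0]
    - [0,0,0]
    - [0,0,0]
    - [0,0,0]
  turn:
    - [0,-0.018,0]
    - [0,-0.018,0]
    - [0,-0.018,0]
    - [0,-0.018,0]
    - [0,-0.018,0]
    - [0,0,0]
    - [0,0,0]
    - [0,0,0]
    - [0,0,0]
    - [0,0,0]
  fingers: [-1,-1,-1,-1,-1,-1,-1,-1,-1,-1]

```text
time: 15.95
position: [0.6671, -0.0383, 0.0629]
tool_rot: [-1.189, 1.243, -1.239]
ft_force: [-4.3, 2.3, 6.7]
grip_width: 0.138
```

```bash
python3 - <<'E'
from h import *
from bench import ctrl
s=ctrl.get_state();print(s['position'],s['ft_force'],s['torque'],s['grip_width'])
R=Ro.from_rotvec(s['tool_rot']).as_matrix();z=R[:,2];print(np.degrees(np.arctan2(z[1],z[0])))
H=np.array([.670,.018])
p=s['position'][:2]-H;r=np.linalg.norm(p);print(r,np.degrees(np.arctan2(-p[0],-p[1])))
E
```

```text
[ 0.66709452 -0.03829876  0.06286033] [-4.28636521  2.28014199  6.73670102] [ 0.40406779  1.06177263 -0.10135827] 0.13762016900428753
-2.482715891521814
0.056373686072275775 2.9543126755685534
```

Call:
play_rows:
  translation:
    - [0,0,1]
    - [0,0,1]
    - [0,0,1]
    - [0,0,0]
    - [0,0,0]
    - [0,0,0]
    - [0,0,0]
    - [0,0,0]
    - [0,0,0]
    - [0,0,0]
  turn:
    - [0,0,0]
    - [0,0,0]
    - [0,0,0]
    - [0,0,0]
    - [0,0,0]
    - [0,0,0]
    - [0,0,0]
    - [0,0,0]
    - [0,0,0]
    - [0,0,0]
  fingers: [-1,-1,-1,-1,-1,-1,-1,-1,-1,-1]

```text
time: 16.78
position: [0.667, -0.0382, 0.0627]
tool_rot: [-1.193, 1.248, -1.235]
ft_force: [-12.2, 2.3, 11.5]
grip_width: 0.135
```

Call:
play_rows:
  translation:
    - [0,0,-1.5]
    - [0,0,-1.5]
    - [0,0,0]
    - [0,0,0]
    - [0,0,0]
    - [0,-20,0]
    - [0,-25,0]
    - [0,-25,0]
    - [0,-25,0]
    - [0,-20,0]
  turn:
    - [0,0,0]
    - [0,0,0]
    - [0,0,0]
    - [0,0,0]
    - [0,0,0]
    - [0,0,0]
    - [0,0,0]
    - [0,0,0]
    - [0,0,0]
    - [0,0,0]
  fingers: [-1,-0.2,-0.2,-0.2,-0.2,-0.2,-0.2,-0.2,1,1]

```text
time: 17.62
position: [0.6689, -0.0395, 0.1793]
tool_rot: [-1.187, 1.24, -1.242]
ft_force: [-0.2, 0.2, 0.4]
grip_width: 0.484
```

```bash
python3 - <<'E'
from h import *
from bench import ctrl
s=ctrl.get_state();print(s['position'],s['ft_force'],s['joint_positions'])
cv2.imwrite('pics/w12.png',ctrl.get_image('wrist'))
E
```

```text
[ 0.66892766 -0.03951107  0.17931122] [-0.24083468  0.24157242  0.35241848] [-0.30192663  0.38472164  0.42747969  1.4344287  -0.15982263  1.35501758
  0.08841127]
```

View pics/w12.png

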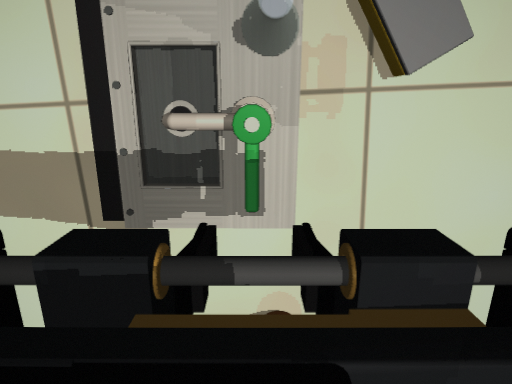

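```bash
python3 - <<'E'
from h import *
from bench import ctrl
s=ctrl.get_state()
plan(s,[.42,-.355,.18],down(np.radians(-14.8)),15)
E
```

```text
rows 15 v mm [ 23.2   0.2 -13.6] w [-0.0006  0.0143 -0.0001] deg 0.82
mid [[0.626, -0.107, 0.183], [0.562, -0.194, 0.182], [0.494, -0.276, 0.181]]
```

Call:
play_rows:
  translation:
    - [23.2,0,-13.6]
    - [23.2,0,-13.6]
    - [23.2,0,-13.6]
    - [23.2,0,-13.6]
    - [23.2,0,-13.6]
    - [23.2,0,-13.6]
    - [23.2,0,-13.6]
    - [23.2,0,-13.6]
    - [23.2,0,-13.6]
    - [23.2,0,-13.6]
  turn:
    - [0,0.0143,0]
    - [0,0.0143,0]
    - [0,0.0143,0]
    - [0,0.0143,0]
    - [0,0.0143,0]
    - [0,0.0143,0]
    - [0,0.0143,0]
    - [0,0.0143,0]
    - [0,0.0143,0]
    - [0,0.0143,0]
  fingers: [1,1,1,1,1,1,1,1,1,1]

```text
time: 18.5
position: [0.5069, -0.2567, 0.1773]
tool_rot: [-1.115, 1.346, -1.346]
ft_force: [1.4, -0.6, -0.9]
grip_width: 1.003
```

Call:
play_rows:
  translation:
    - [23.2,0,-13.6]
    - [23.2,0,-13.6]
    - [23.2,0,-13.6]
    - [23.2,0,-13.6]
    - [23.2,0,-13.6]
    - [0,0,0]
    - [0,0,0]
    - [0,0,0]
    - [0,0,0]
    - [0,0,0]
  turn:
    - [0,0.0143,0]
    - [0,0.0143,0]
    - [0,0.0143,0]
    - [0,0.0143,0]
    - [0,0.0143,0]
    - [0,0,0]
    - [0,0,0]
    - [0,0,0]
    - [0,0,0]
    - [0,0,0]
  fingers: [1,1,1,1,1,1,1,1,1,1]

```text
time: 19.33
position: [0.4182, -0.3528, 0.1772]
tool_rot: [-1.077, 1.395, -1.394]
ft_force: [0.7, -0.6, 0.1]
grip_width: 1.002
```

```bash
python3 - <<'E'
from h import *
from bench import ctrl
import pickle
s=ctrl.get_state();w=ctrl.camera_info('wrist');print(s['position'],s['ft_force'],s['joint_positions'])
a=ctrl.get_image('wrist');cv2.imwrite('pics/w13.png',a);pickle.dump(w,open('w13.pkl','wb'))
cv2.imwrite('pics/w13b.png',np.clip(a.astype(int)*1.6,0,255).astype(np.uint8)[:, :])
cv2.imwrite('pics/t13.png',ctrl.get_image('top'))
E
```

```text
[ 0.41816077 -0.35282695  0.17723894] [ 0.67229439 -0.58510038  0.11488771] [ 0.0349448   0.1210156   0.67187379  1.75498803 -0.07848492  1.29278154
  0.46973805]
```

View pics/w13b.png

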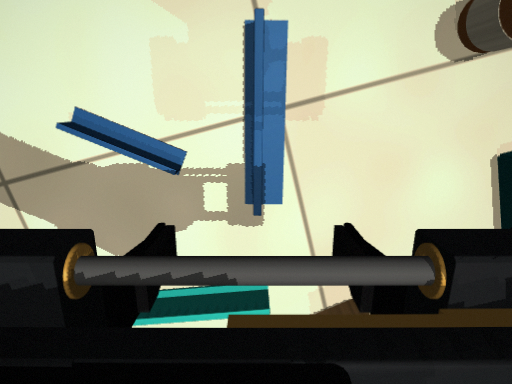

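```bash
python3 - <<'E'
from h import *
a=cv2.imread('pics/w13.png')
f=lambda y,x:np.clip(cv2.resize(a[y:y+40,x:x+64],None,fx=8,fy=8,interpolation=cv2.INTER_NEAREST).astype(int)*2,0,255).astype(np.uint8)
cv2.imwrite('pics/z13.png',np.vstack([f(0,236),f(185,236)])[:, :])
E
```

```text
(no output)
```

View pics/z13.png

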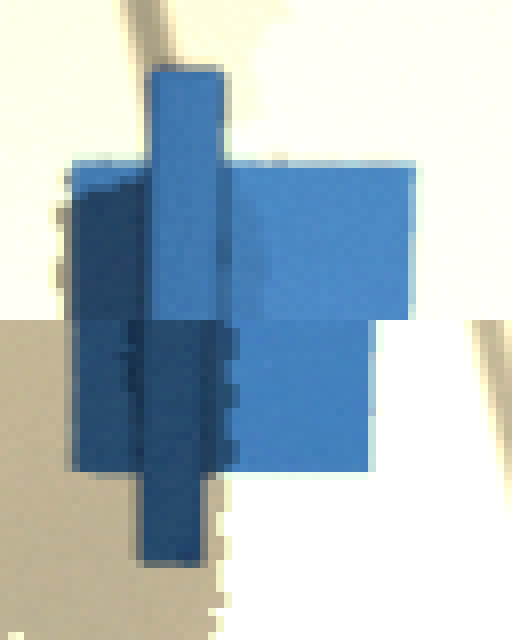

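```bash
python3 - <<'E'
from h import *
import pickle
from bench import ctrl
w=pickle.load(open('w13.pkl','rb'));s=ctrl.get_state()
L={}
for n,p,z in [('uLl',(254,8.5),.045),('uLr',(263.5,8.5),.045),('uRl',(252.5,215.1),.045),('uRr',(261.3,215.1),.045),('eL',(287.3,20.1),.003),('eR',(282.3,203.3),.003),('tL',(244,20),.003),('tR',(244.5,203.3),.003)]:
    L[n]=onz(w,np.array(p),z);print(n,L[n].round(4))
for a,b in [('uLl','uRl'),('uLr','uRr'),('eL','eR'),('tL','tR')]:
    d=L[a]-L[b];print(a,np.linalg.norm(d).round(4),'yaw',np.degrees(np.arctan2(-d[0],d[1])).round(2))
print('widths',[np.linalg.norm(L[a]-L[b]).round(4) for a,b in[('uLl','uLr'),('eL','tL'),('eR','tR')]])
mid=(L['uLl']+L['uLr']+L['uRl']+L['uRr'])/4;print('mid',mid, 'from foot',(L['eL']+L['eR']+L['tL']+L['tR'])/4)
th=np.radians(-15.0)
E
```

```text
uLl [ 0.4586 -0.2002  0.045 ]
uLr [ 0.4669 -0.2024  0.045 ]
uRl [ 0.4069 -0.3924  0.045 ]
uRr [ 0.416  -0.3948  0.045 ]
eL [ 0.4921 -0.2087  0.003 ]
eR [ 0.4414 -0.4013  0.003 ]
tL [ 0.4486 -0.1973  0.003 ]
tR [ 0.3974 -0.3898  0.003 ]
uLl 0.199 yaw -15.06
uLr 0.199 yaw -14.83
eL 0.1991 yaw -14.76
tL 0.1992 yaw -14.9
widths [np.float64(0.0087), np.float64(0.0449), np.float64(0.0454)]
mid [ 0.43709585 -0.29746392  0.045     ] from foot [ 0.44485859 -0.29927732  0.003     ]
```

```bash
python3 - <<'E'
from h import *
from bench import ctrl
s=ctrl.get_state();R=Ro.from_rotvec(s['tool_rot']).as_matrix();print(R.round(4))
plan(s,[.4371,-.2974,.09],down(np.radians(-14.9)),5)
E
```

```text
[[-2.528e-01 -1.000e-04  9.675e-01]
 [-9.675e-01  2.000e-04 -2.528e-01]
 [-1.000e-04 -1.000e+00 -2.000e-04]]
rows 5 v mm [-11.7  17.5   0.9] w [ 0.      0.0009 -0.    ] deg 0.05
mid [[0.422, -0.342, 0.16], [0.426, -0.331, 0.142], [0.429, -0.32, 0.125]]
```

Call:
play_rows:
  translation:
    - [-11.7,17.5,0.9]
    - [-11.7,17.5,0.9]
    - [-11.7,17.5,0.9]
    - [-11.7,17.5,0.9]
    - [-11.7,17.5,0.9]
    - [0,25,0]
    - [0,25,0]
    - [0,25,0]
    - [0,15,0]
    - [0,0,0]
  turn:
    - [0,0.001,0]
    - [0,0.001,0]
    - [0,0.001,0]
    - [0,0.001,0]
    - [0,0.001,0]
    - [0,0,0]
    - [0,0,0]
    - [0,0,0]
    - [0,0,0]
    - [0,0,0]
  fingers: [1,1,1,1,1,1,1,1,1,1]

```text
time: 20.27
position: [0.4343, -0.2964, -0.0034]
tool_rot: [-1.078, 1.405, -1.395]
ft_force: [-0.1, 0.7, -0.5]
grip_width: 1.002
```

```bash
python3 - <<'E'
from h import *
from bench import ctrl
s=ctrl.get_state();print(s['position'],s['ft_force'],s['joint_positions'])
a=ctrl.get_image('wrist');cv2.imwrite('pics/w14.png',np.clip(a.astype(int)*1.6,0,255).astype(np.uint8))
plan(s,[.4371,-.2974,-.012],down(np.radians(-14.9)),5)
E
```

```text
[ 0.43426816 -0.29643748 -0.00340076] [-0.08712672  0.70004142 -0.5447929 ] [ 0.015741    0.28892353  0.6003352   1.98044382 -0.19932679  0.93674504
  0.45544359]
rows 5 v mm [0.  1.7 0.6] w [ 0.0013 -0.0002 -0.0002] deg 0.08
mid [[0.435, -0.297, -0.005], [0.435, -0.297, -0.007], [0.436, -0.297, -0.009]]
```

View pics/w14.png

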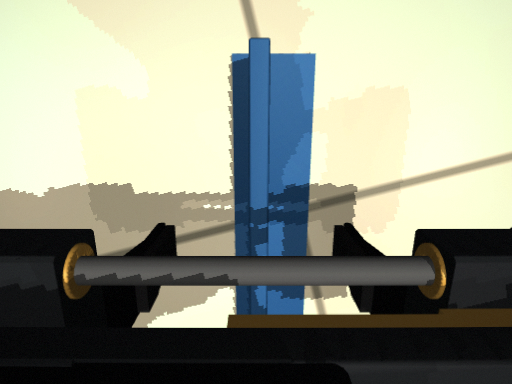

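Call:
play_rows:
  translation:
    - [0,1.6,0.4]
    - [0,1.6,0.4]
    - [0,1.6,0.4]
    - [0,1.6,0.4]
    - [0,1.6,0.4]
    - [0,0,0]
    - [0,0,0]
    - [0,0,0]
    - [0,0,0]
    - [0,0,0]
  turn:
    - [0,0,0]
    - [0,0,0]
    - [0,0,0]
    - [0,0,0]
    - [0,0,0]
    - [0,0,0]
    - [0,0,0]
    - [0,0,0]
    - [0,0,0]
    - [0,0,0]
  fingers: [1,1,1,1,0.5,0,-1,-1,-1,-1]
  grip_force: 40

```text
time: 21.15
position: [0.4385, -0.2991, -0.008]
tool_rot: [-1.073, 1.4, -1.4]
ft_force: [-0.0, 0.2, 1.0]
grip_width: 0.628
```

Call:
play_rows:
  translation:
    - [0,0,0]
    - [0,0,0]
    - [0,0,0]
    - [0,0,0]
    - [0,0,0]
    - [0,0,0]
    - [0,0,0]
    - [0,0,0]
    - [0,0,0]
    - [0,0,0]
  turn:
    - [0,0,0]
    - [0,0,0]
    - [0,0,0]
    - [0,0,0]
    - [0,0,0]
    - [0,0,0]
    - [0,0,0]
    - [0,0,0]
    - [0,0,0]
    - [0,0,0]
  fingers: [-1,-1,-1,-1,-1,-1,-1,-1,-1,-1]

```text
time: 21.98
position: [0.4382, -0.2989, -0.0081]
tool_rot: [-1.074, 1.4, -1.399]
ft_force: [-1.7, 0.0, 1.0]
grip_width: 0.102
```

```bash
python3 - <<'E'
from h import *
from bench import ctrl
import pickle
s=ctrl.get_state();print(s['position'],s['ft_force'],s['torque'],s['grip_width'],Ro.from_rotvec(s['tool_rot']).as_matrix().round(4))
w=ctrl.camera_info('wrist');pickle.dump(w,open('w15.pkl','wb'))
a=ctrl.get_image('wrist');cv2.imwrite('pics/w15.png',a);cv2.imwrite('pics/w15b.png',np.clip(cv2.resize(a[20:240,200:340],None,fx=2.7,fy=2.7,interpolation=cv2.INTER_NEAREST).astype(int)*1.6,0,255).astype(np.uint8))
E
```

```text
[ 0.43822383 -0.29890659 -0.00809916] [-1.66106737  0.02113199  1.04934179] [0.04137427 0.44590231 0.0376305 ] 0.1015295139606107 [[-2.595e-01 -5.000e-04  9.658e-01]
 [-9.658e-01  4.000e-04 -2.594e-01]
 [-2.000e-04 -1.000e+00 -5.000e-04]]
```

View pics/w15b.png

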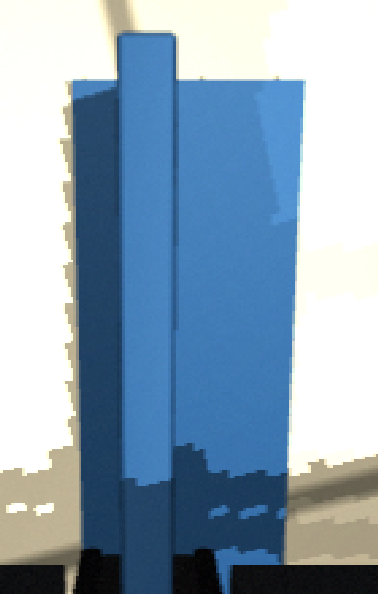

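```bash
python3 - <<'E'
from h import *
from bench import ctrl
s=ctrl.get_state()
p=s['position'].copy();p[2]+=.05
plan(s,[.447,-.09,p[2]],down(np.radians(-2.5)),12,p0=p)
E
```

```text
rows 12 v mm [-17.3   0.   -2.1] w [ 0.     -0.0182 -0.    ] deg 1.05
mid [[0.445, -0.247, 0.042], [0.448, -0.195, 0.042], [0.449, -0.142, 0.042]]
```

Call:
play_rows:
  translation:
    - [0,-15,0]
    - [0,-20,0]
    - [0,-15,0]
    - [-17.3,0,-2.1]
    - [-17.3,0,-2.1]
    - [-17.3,0,-2.1]
    - [-17.3,0,-2.1]
    - [-17.3,0,-2.1]
    - [-17.3,0,-2.1]
    - [-17.3,0,-2.1]
  turn:
    - [0,0,0]
    - [0,0,0]
    - [0,0,0]
    - [0,-0.0182,0]
    - [0,-0.0182,0]
    - [0,-0.0182,0]
    - [0,-0.0182,0]
    - [0,-0.0182,0]
    - [0,-0.0182,0]
    - [0,-0.0182,0]
  fingers: [-1,-1,-1,-1,-1,-1,-1,-1,-1,-1]

```text
time: 22.87
position: [0.449, -0.1757, 0.0417]
tool_rot: [-1.143, 1.307, -1.306]
ft_force: [0.5, -0.2, -1.0]
grip_width: 0.098
```

Call:
play_rows:
  translation:
    - [-17.3,0,-2.1]
    - [-17.3,0,-2.1]
    - [-17.3,0,-2.1]
    - [-17.3,0,-2.1]
    - [-17.3,0,-2.1]
    - [0,0,0]
    - [0,0,0]
    - [0,0,0]
    - [0,0,0]
    - [0,0,0]
  turn:
    - [0,-0.0182,0]
    - [0,-0.0182,0]
    - [0,-0.0182,0]
    - [0,-0.0182,0]
    - [0,-0.0182,0]
    - [0,0,0]
    - [0,0,0]
    - [0,0,0]
    - [0,0,0]
    - [0,0,0]
  fingers: [-1,-1,-1,-1,-1,-1,-1,-1,-1,-1]

```text
time: 23.7
position: [0.4472, -0.0913, 0.042]
tool_rot: [-1.187, 1.242, -1.243]
ft_force: [0.2, -0.2, -0.9]
grip_width: 0.103
```

```bash
cat >> h.py <<'E'
def snap(n):
    from bench import ctrl
    import pickle
    s=ctrl.get_state();w=ctrl.camera_info('wrist');a=ctrl.get_image('wrist');pickle.dump((s,w),open(n+'.pkl','wb'));cv2.imwrite(f'pics/{n}.png',a)
    cv2.imwrite(f'pics/{n}b.png',np.clip(a.astype(int)*1.6,0,255).astype(np.uint8));R=Ro.from_rotvec(s['tool_rot']).as_matrix()
    print(s['time'],s['position'].round(4),s['ft_force'].round(2),s['torque'].round(2),s['grip_width'],'yaw',np.degrees(np.arctan2(R[1,2],R[0,2])).round(2),'tilt',R[2].round(4),'q',s['joint_positions'].round(2));return s,w,a
E
python3 -c "
from h import *
snap('w16')"
```

```text
23.7 [ 0.4472 -0.0913  0.042 ] [ 0.23 -0.22 -0.91] [-0.16  0.13 -0.01] 0.10275617638308354 yaw -2.61 tilt [ 3.e-04 -1.e+00  1.e-04] q [-0.29  0.04  0.44  2.11 -0.02  1.    0.12]
```

View pics/w16b.png

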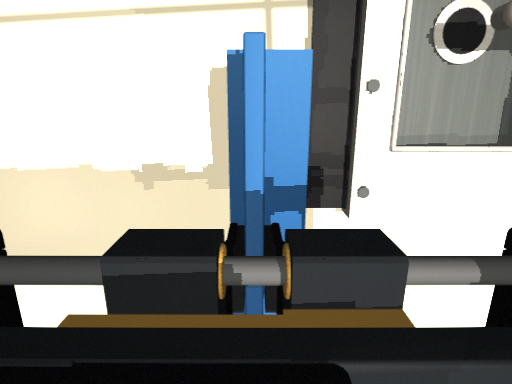

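Call:
play_rows:
  translation:
    - [-19.6,0,-3.4]
    - [-19.6,0,-3.4]
    - [-19.6,0,-3.4]
    - [-19.6,0,-3.4]
    - [-19.6,0,-3.4]
    - [-19.6,0,-3.4]
    - [0,0,0]
    - [0,0,0]
    - [0,0,0]
    - [0,0,0]
  turn:
    - [0,0,0]
    - [0,0,0]
    - [0,0,0]
    - [0,0,0]
    - [0,0,0]
    - [0,0,0]
    - [0,0,0]
    - [0,0,0]
    - [0,0,0]
    - [0,0,0]
  fingers: [-1,-1,-1,-1,-1,-1,-1,-1,-1,-1]

```text
time: 24.58
position: [0.4322, 0.0266, 0.042]
tool_rot: [-1.187, 1.243, -1.243]
ft_force: [1.0, 0.0, -0.8]
grip_width: 0.099
```

```bash
python3 -c "
from h import *
snap('w17')
from bench import ctrl
cv2.imwrite('pics/t17.png',ctrl.get_image('top'));cv2.imwrite('pics/s17.png',ctrl.get_image('scene'))"
```

```text
24.5833 [0.4322 0.0266 0.042 ] [ 0.95  0.02 -0.8 ] [-0.08  0.07 -0.01] 0.09875822104831306 yaw -2.64 tilt [ 3.e-04 -1.e+00  1.e-04] q [-0.43 -0.01  0.3   2.15  0.    1.   -0.17]
```

View pics/w17b.png

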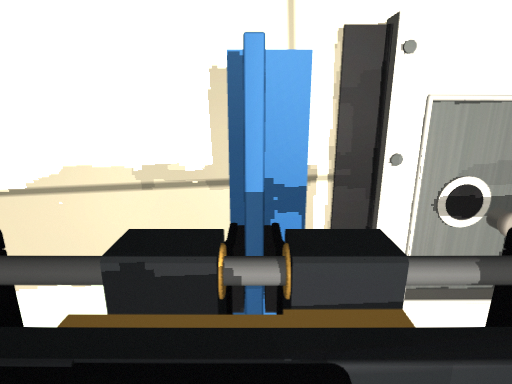

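```bash
python3 - <<'E'
from h import *
def f(n,y,x): 
    a=cv2.imread(f'pics/{n}b.png');return cv2.resize(a[y:y+50,x:x+64],None,fx=6,fy=6,interpolation=cv2.INTER_NEAREST)
cv2.imwrite('pics/z17.png',np.vstack([np.hstack([f('w17',15,325),f('w17',185,300)]),np.hstack([f('w16',180,295),f('w17',30,220)])]))
E
```

```text
(no output)
```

View pics/z17.png

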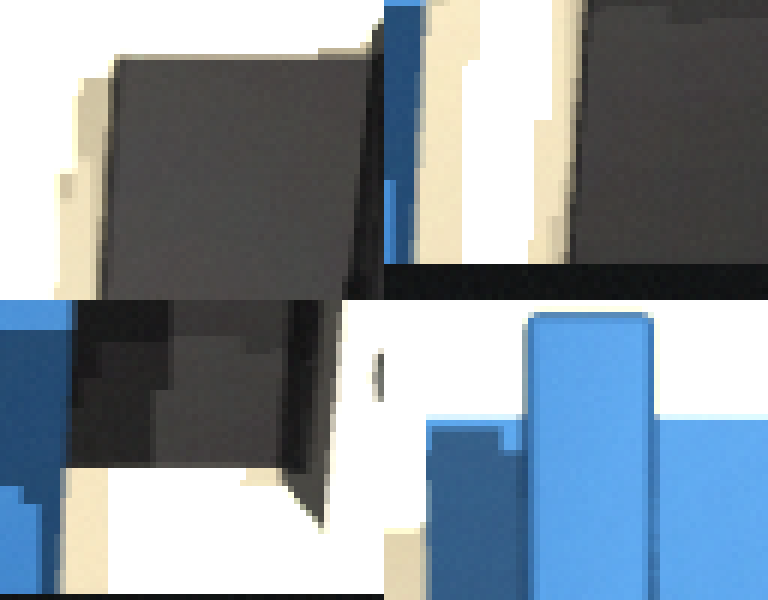

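```bash
python3 - <<'E'
from h import *
import pickle
s,w=pickle.load(open('w17.pkl','rb'));s6,w6=pickle.load(open('w16.pkl','rb'))
P=lambda w,u,v,z:onz(w,np.array([u,v]),z)
a=P(w,344.2,24.2,.0095);b=P(w,334.4,185,.0095);c=P(w,331.7,228.5,.0095)
print('lapL',a,b,c);d=a-c;print('yaw',np.degrees(np.arctan2(-d[0],d[1])),np.degrees(np.arctan2(-(a-b)[0],(a-b)[1])))
r=P(w6,332.8,207.3,.0095);print('right end pt',r)
th=np.arctan2(-d[0],d[1]);Y=np.array([-np.sin(th),np.cos(th)]);X=np.array([np.cos(th),np.sin(th)])
print('lap len',(a[:2]-r[:2])@Y)
print('lapmid',a[:2]-.120*Y,'hub-based',np.array([.670,.018])-.180*X, 'mid from right', r[:2]@Y, a[:2]@Y)
z=.0501
u1=P(w,243.8,32.5,z+.045);u2=P(w,263.8,32.5,z+.045);e1=P(w,311,50,z+.003);print('strip end',u1,u2,(u1+u2)/2,'edge',e1)
m=(u1+u2)[:2]/2;tc=s['position'][:2]
t=np.radians(-2.64);TY=np.array([-np.sin(t),np.cos(t)]);TX=np.array([np.cos(t),np.sin(t)])
print('strip end rel tcp: along',(m-tc)@TY,'across',(m-tc)@TX, 'edge across',(e1[:2]-tc)@TX,(e1[:2]-tc)@TY)
E
```

```text
lapL [0.49582636 0.14634609 0.0095    ] [0.49172833 0.0409407  0.0095    ] [0.49043789 0.00727364 0.0095    ]
yaw -2.2188591434412066 -2.2264653818596956
right end pt [ 0.505896   -0.09392773  0.0095    ]
lap len 0.23970380454449683
lapmid [0.49118035 0.02643606] hub-based [0.49013496 0.02496901] mid from right -0.07427067136126682 0.16543313318322997
strip end [0.43346294 0.12711037 0.0951    ] [0.44132646 0.12675078 0.0951    ] [0.4373947  0.12693058 0.0951    ] edge [0.46716245 0.12566549 0.0531    ]
strip end rel tcp: along 0.10043873635767302 across 0.0005764137212348219 edge across 0.030370838364053982 0.10054610683896291
```

```bash
python3 - <<'E'
from h import *
import pickle
s,w=pickle.load(open('w17.pkl','rb'))
a=cv2.imread('pics/w17.png').astype(int)
z=.0501
# flange right edge: per row find B drop/transition ; blue mask (b-r)
pts=[]
m=(a[:,:,0]-a[:,:,2])
for v in range(56,226,4):
    row=m[v,265:330]; k=np.where(row<20)[0]
    k=k[0]; # subpixel
    f=(row[k-1]-20)/(row[k-1]-row[k]+1e-9); pts.append((265+k-1+f,v))
pts=np.array(pts)
W=np.array([onz(w,p,z+.003) for p in pts])[:,:2]
def fit(W):
    c=W.mean(0);_,_,V=np.linalg.svd(W-c);d=V[0]*np.sign(V[0][1]);r=(W-c)@np.array([d[1],-d[0]]);return c,np.degrees(np.arctan2(-d[0],d[1])),r
c,y,r=fit(W);ok=abs(r)<.001;c,y,r=fit(W[ok]);print('flange edge yaw',y,c,ok.sum(),r.std())
for lo in (True,False):
    pts=[]
    g=a.sum(2)
    for v in range(28,226,4):
        row=g[v,318:360]; k=np.where(row<0.5*row[:8].max()*1.0)[0]
        if len(k): pts.append((318+k[0],v))
    W=np.array([onz(w,p,.0095) for p in np.array(pts,float)])[:,:2]
    c,y,r=fit(W);ok=abs(r)<.0015;c,y,r=fit(W[ok]);print('lap edge yaw',y,c,ok.sum(),r.std());break
E
```

```text
flange edge yaw -2.611400228967858 [0.46643096 0.09490071] 28 5.973467568253624e-05
lap edge yaw -2.6924415092100946 [0.49215455 0.0809983 ] 50 0.00021358344128235158
```

```bash
python3 - <<'E'
import cv2
g=cv2.imread('pics/w17.png').sum(2)
for v in (28,40,60,100,140,180,220): print(v,[(u,int(g[v,u])) for u in range(327,352)])
E
```

```text
28 [(327, 610), (328, 610), (329, 610), (330, 610), (331, 610), (332, 609), (333, 607), (334, 607), (335, 610), (336, 607), (337, 609), (338, 449), (339, 356), (340, 353), (341, 356), (342, 359), (343, 211), (344, 108), (345, 130), (346, 143), (347, 137), (348, 137), (349, 134), (350, 140), (351, 141)]
40 [(327, 612), (328, 614), (329, 614), (330, 614), (331, 614), (332, 614), (333, 613), (334, 612), (335, 614), (336, 611), (337, 462), (338, 362), (339, 360), (340, 357), (341, 360), (342, 265), (343, 120), (344, 121), (345, 140), (346, 142), (347, 141), (348, 139), (349, 140), (350, 141), (351, 140)]
60 [(327, 646), (328, 646), (329, 647), (330, 646), (331, 647), (332, 644), (333, 646), (334, 521), (335, 416), (336, 411), (337, 412), (338, 413), (339, 413), (340, 379), (341, 218), (342, 101), (343, 130), (344, 144), (345, 143), (346, 144), (347, 141), (348, 144), (349, 143), (350, 142), (351, 142)]
100 [(327, 649), (328, 650), (329, 649), (330, 650), (331, 648), (332, 545), (333, 416), (334, 414), (335, 416), (336, 387), (337, 357), (338, 270), (339, 124), (340, 111), (341, 133), (34
[... 329 characters left out ...]
4, 140), (345, 138), (346, 140), (347, 140), (348, 142), (349, 136), (350, 137), (351, 130)]
180 [(327, 418), (328, 303), (329, 304), (330, 287), (331, 266), (332, 271), (333, 185), (334, 73), (335, 110), (336, 111), (337, 114), (338, 105), (339, 107), (340, 107), (341, 103), (342, 111), (343, 107), (344, 107), (345, 106), (346, 107), (347, 107), (348, 107), (349, 108), (350, 106), (351, 110)]
220 [(327, 415), (328, 411), (329, 393), (330, 263), (331, 92), (332, 105), (333, 115), (334, 117), (335, 116), (336, 115), (337, 114), (338, 115), (339, 116), (340, 117), (341, 115), (342, 117), (343, 115), (344, 112), (345, 114), (346, 111), (347, 114), (348, 116), (349, 112), (350, 115), (351, 114)]
```

```bash
python3 - <<'E'
from h import *
import pickle
s,w=pickle.load(open('w17.pkl','rb'))
for z in (.007,.0095):
    W=np.array([onz(w,np.array(p,float),z) for p in [(343.3,28),(341,60),(338.6,100),(336,140),(333.3,180),(330.4,220)]])[:,:2]
    c=np.polyfit(W[:,1],W[:,0],1);print(z,'yaw',-np.degrees(np.arctan(c[0])),'x at y=.0263',np.polyval(c,.0263),(W[:,0]-np.polyval(c,W[:,1])).round(5))
E
```

```text
0.007 yaw -2.583986484708593 x at y=.0263 0.4906060647139727 [ 3.0e-05 -1.2e-04  4.0e-05  7.0e-05  6.0e-05 -8.0e-05]
0.0095 yaw -2.583986484708643 x at y=.0263 0.4899649118727222 [ 3.0e-05 -1.1e-04  4.0e-05  7.0e-05  6.0e-05 -8.0e-05]
```

Call:
play_rows:
  translation:
    - [-1.1,12,0]
    - [-1.1,12,0]
    - [0,12,0]
    - [0,9,0]
    - [0,4,0]
    - [0,0,0]
    - [0,0,0]
    - [0,0,0]
    - [0,0,0]
    - [0,0,0]
  turn:
    - [0,0,0]
    - [0,0,0]
    - [0,0,0]
    - [0,0,0]
    - [0,0,0]
    - [0,0,0]
    - [0,0,0]
    - [0,0,0]
    - [0,0,0]
    - [0,0,0]
  fingers: [-1,-1,-1,-1,-1,-1,-1,-1,-1,-1]

```text
time: 25.57
position: [0.4324, 0.0301, -0.0067]
tool_rot: [-1.187, 1.241, -1.242]
ft_force: [-0.7, -0.1, -0.5]
grip_width: 0.099
```

```bash
python3 -c "
from h import *
snap('w18')"
```

```text
25.5667 [ 0.4324  0.0301 -0.0067] [-0.72 -0.13 -0.52] [-0.07  0.07  0.01] 0.09940864082921919 yaw -2.53 tilt [-3.e-04 -1.e+00  7.e-04] q [-0.43  0.07  0.3   2.19 -0.03  0.88 -0.15]
```

View pics/w18b.png

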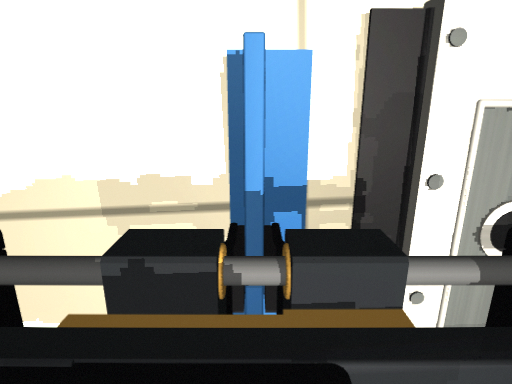

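```bash
python3 - <<'E'
from h import *
import pickle
s,w=pickle.load(open('w18.pkl','rb'));a=cv2.imread('pics/w18.png');g=a.sum(2).astype(int);m=a[:,:,0].astype(int)-a[:,:,2]
print('lap end col',[(v,g[v,395]) for v in range(4,18)])
print('flange end',[(v,m[v,285]) for v in range(44,58)],'up end',[(v,m[v,254]) for v in range(28,40)])
for v in (25,100,180,220):
    k=[u for u in range(330,400) if g[v,u]<240][0]; j=[u for u in range(270,330) if m[v,u]<20]; print(v,k,j[0] if j else 0, g[v,k-2:k+2])
E
```

```text
lap end col [(4, np.int64(645)), (5, np.int64(644)), (6, np.int64(647)), (7, np.int64(644)), (8, np.int64(265)), (9, np.int64(128)), (10, np.int64(131)), (11, np.int64(130)), (12, np.int64(129)), (13, np.int64(128)), (14, np.int64(129)), (15, np.int64(128)), (16, np.int64(130)), (17, np.int64(129))]
flange end [(44, np.int64(-29)), (45, np.int64(-30)), (46, np.int64(-30)), (47, np.int64(-29)), (48, np.int64(-29)), (49, np.int64(27)), (50, np.int64(94)), (51, np.int64(94)), (52, np.int64(94)), (53, np.int64(93)), (54, np.int64(92)), (55, np.int64(93)), (56, np.int64(93)), (57, np.int64(93))] up end [(28, np.int64(-32)), (29, np.int64(-32)), (30, np.int64(-31)), (31, np.int64(-12)), (32, np.int64(64)), (33, np.int64(90)), (34, np.int64(93)), (35, np.int64(94)), (36, np.int64(93)), (37, np.int64(93)), (38, np.int64(93)), (39, np.int64(92))]
25 369 270 [374 263  64 100]
100 362 311 [380 381 210  63]
180 355 308 [381 330 186  47]
220 352 305 [388 269  68  43]
```

```bash
python3 - <<'E'
from h import *
import pickle
s,w=pickle.load(open('w18.pkl','rb'))
th=np.radians(-2.58);Y=np.array([-np.sin(th),np.cos(th)]);X=np.array([np.cos(th),np.sin(th)])
P=lambda u,v,z:onz(w,np.array([u,v]),z)[:2]
z0=.0014
l=P(395,7.9,.0095);f=P(285,49.1,z0+.003);u=P(254,31.6,z0+.045)
print('lap end',l@Y,'strip end',f@Y,u@Y,'diff',(l-f)@Y,(l-u)@Y)
W=np.array([P(*p,.007) for p in [(368.3,25),(361.5,100),(354.3,180),(350.7,220)]]);c=np.polyfit(W[:,1],W[:,0],1);print('lap yaw',-np.degrees(np.arctan(c[0])),W@X)
E=np.array([P(*p,z0+.003) for p in [(310.4,100),(307.2,180),(304.6,220)]]);print('edge',E@X)
print(s['position'][:2]@X,s['position'][:2]@Y)
E
```

```text
lap end 0.1687718046436218 strip end 0.1505752110316825 0.1503391237526668 diff 0.018196593611939284 0.01843268089095498
lap yaw -2.814717249704341 [0.48893156 0.48871452 0.48855737 0.48849971]
edge [0.46181046 0.46208883 0.46165839]
0.43059905648851154 0.049572364612159386
```

Call:
play_rows:
  translation:
    - [0.8,0,4]
    - [0.9,0,5]
    - [0,0,5]
    - [0,0,5]
    - [0,0,5]
    - [0,0,5]
    - [0,0,5]
    - [0,0,0]
    - [0,0,0]
    - [0,0,0]
  turn:
    - [0,0,0]
    - [0,0,0]
    - [0,0,0]
    - [0,0,0]
    - [0,0,0]
    - [0,0,0]
    - [0,0,0]
    - [0,0,0]
    - [0,0,0]
    - [0,0,0]
  fingers: [-1,-1,-1,-1,-1,-1,-1,-1,-1,-1]

```text
time: 26.45
position: [0.4656, 0.0269, -0.0072]
tool_rot: [-1.189, 1.242, -1.241]
ft_force: [-0.2, -0.3, -1.7]
grip_width: 0.1
```

```bash
python3 -c "
from h import *
s,w,a=snap('w19')
th=np.radians(-2.58);print(s['position'][0]*np.cos(th)+s['position'][1]*np.sin(th),-s['position'][0]*np.sin(th)+s['position'][1]*np.cos(th))"
```

```text
26.45 [ 0.4656  0.0269 -0.0072] [-0.21 -0.31 -1.66] [-0.06  0.14  0.01] 0.09989827883735374 yaw -2.53 tilt [ 1.e-04 -1.e+00 -6.e-04] q [-0.41  0.14  0.31  2.12 -0.06  0.89 -0.11]
0.4639662917301282 0.04778550224286217
```

View pics/w19b.png

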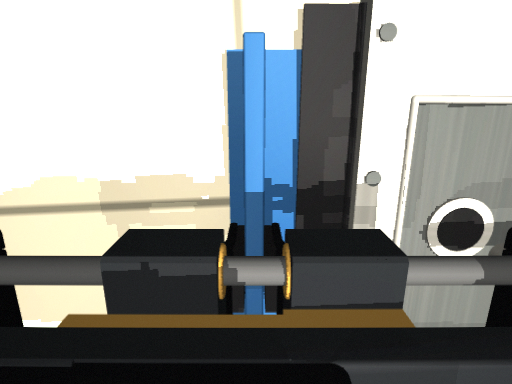

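Call:
play_rows:
  translation:
    - [0,0,3]
    - [0,0,3]
    - [0,0,3]
    - [0,0,3]
    - [0,0,3]
    - [0,0,2]
    - [0,0,1]
    - [0,0,0]
    - [0,0,0]
    - [0,0,0]
  turn:
    - [0,0,0]
    - [0,0,0]
    - [0,0,0]
    - [0,0,0]
    - [0,0,0]
    - [0,0,0]
    - [0,0,0]
    - [0,0,0]
    - [0,0,0]
    - [0,0,0]
  fingers: [-1,-1,-1,-1,-1,-1,-1,-1,-1,-1]

```text
time: 27.33
position: [0.4838, 0.0261, -0.0071]
tool_rot: [-1.188, 1.242, -1.241]
ft_force: [0.6, 0.3, -1.5]
grip_width: 0.103
```

```bash
python3 -c "
from h import *
s,w,a=snap('w20')
th=np.radians(-2.58);print(s['position'][0]*np.cos(th)+s['position'][1]*np.sin(th),-s['position'][0]*np.sin(th)+s['position'][1]*np.cos(th))
b=cv2.imread('pics/w20b.png');cv2.imwrite('pics/z20.png',cv2.resize(b[0:230,220:360],None,fx=2.6,fy=2.6,interpolation=cv2.INTER_NEAREST))"
```

```text
27.3333 [ 0.4838  0.0261 -0.0071] [ 0.56  0.34 -1.51] [-0.15  0.06 -0.11] 0.10262412786755058 yaw -2.53 tilt [-1.e-04 -1.e+00 -3.e-04] q [-0.4   0.18  0.31  2.08 -0.07  0.9  -0.09]
0.4820860519247967 0.04785835994417953
```

View pics/z20.png

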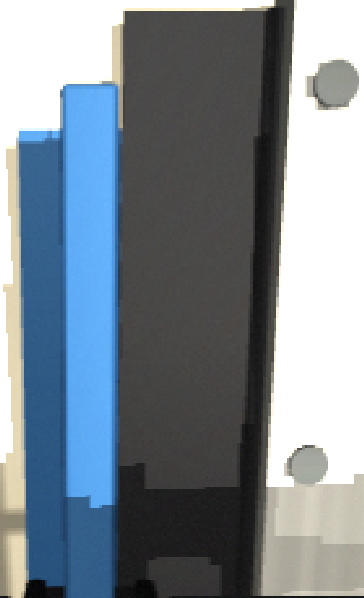

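Call:
play_rows:
  translation:
    - [0,0,0.6]
    - [0,0,0.6]
    - [0,0,0.6]
    - [0,0,0.6]
    - [0,0,0.6]
    - [0,0,0]
    - [0,0,0]
    - [0,0,0]
    - [0,0,0]
    - [0,0,0]
  turn:
    - [0,0,0]
    - [0,0,0]
    - [0,0,0]
    - [0,0,0]
    - [0,0,0]
    - [0,0,0]
    - [0,0,0]
    - [0,0,0]
    - [0,0,0]
    - [0,0,0]
  fingers: [-1,-1,-1,-1,-1,-1,-1,-1,-1,-1]

```text
time: 28.22
position: [0.4853, 0.026, -0.0074]
tool_rot: [-1.19, 1.244, -1.24]
ft_force: [-5.1, 0.6, 2.0]
grip_width: 0.102
```

```bash
python3 -c "
from h import *
s,w,a=snap('w21')
th=np.radians(-2.58);print(s['position'][0]*np.cos(th)+s['position'][1]*np.sin(th),-s['position'][0]*np.sin(th)+s['position'][1]*np.cos(th))"
```

```text
28.2167 [ 0.4853  0.026  -0.0074] [-5.06  0.57  2.05] [ 0.02  1.37 -0.01] 0.10179333934228564 yaw -2.53 tilt [ 0.     -1.     -0.0032] q [-0.4   0.19  0.31  2.07 -0.07  0.9  -0.09]
0.4836572993712265 0.047856224825246055
```

Call:
play_rows:
  translation:
    - [0,0,-0.8]
    - [0,0.5,0]
    - [0,0.5,0]
    - [0,0.5,0]
    - [0,0.5,0]
    - [0,0.5,0]
    - [0,0.5,0]
    - [0,0,0.4]
    - [0,0,0.4]
    - [0,0,0]
  turn:
    - [0,0,0]
    - [0,0,0]
    - [0,0,0]
    - [0,0,0]
    - [0,0,0]
    - [0,0,0]
    - [0,0,0]
    - [0,0,0]
    - [0,0,0]
    - [0,0,0]
  fingers: [-1,-1,-1,-1,-1,-1,-1,-1,-1,-1]
  grip_force: 55

```text
time: 29.1
position: [0.4852, 0.0261, -0.0082]
tool_rot: [-1.191, 1.245, -1.239]
ft_force: [-15.7, -0.2, 22.7]
grip_width: 0.102
```

```bash
python3 -c "
from h import *
s,w,a=snap('w22')
th=np.radians(-2.58);print(s['position'][0]*np.cos(th)+s['position'][1]*np.sin(th),-s['position'][0]*np.sin(th)+s['position'][1]*np.cos(th))"
```

```text
29.1 [ 0.4852  0.0261 -0.0082] [-15.69  -0.25  22.69] [-0.21  3.27 -0.04] 0.10150768268596519 yaw -2.53 tilt [-7.0e-04 -1.0e+00 -4.3e-03] q [-0.4   0.19  0.31  2.07 -0.08  0.9  -0.09]
0.48356919370310847 0.04788612874069288
```

```bash
python3 -c "
from h import *
from bench import ctrl
b=cv2.imread('pics/w22b.png');A=cv2.resize(b[0:230,220:360],None,fx=2.6,fy=2.6,interpolation=cv2.INTER_NEAREST)
s=ctrl.get_image('scene');t=ctrl.get_image('top')
B=cv2.resize(s[170:290,190:310],(598,598),interpolation=cv2.INTER_CUBIC)
B=np.clip(B.astype(int)*1.5,0,255).astype(np.uint8)
cv2.imwrite('pics/z22.png',cv2.resize(np.hstack([A,B]),None,fx=.8,fy=.8)); crop(t,195,120,110,95,6,'pics/t22.png')"
```

```text
(no output)
```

View pics/z22.png

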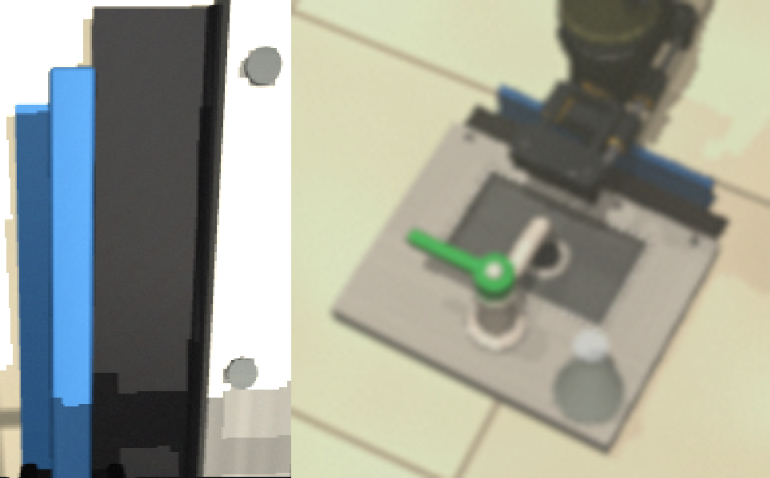

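View pics/t22.png

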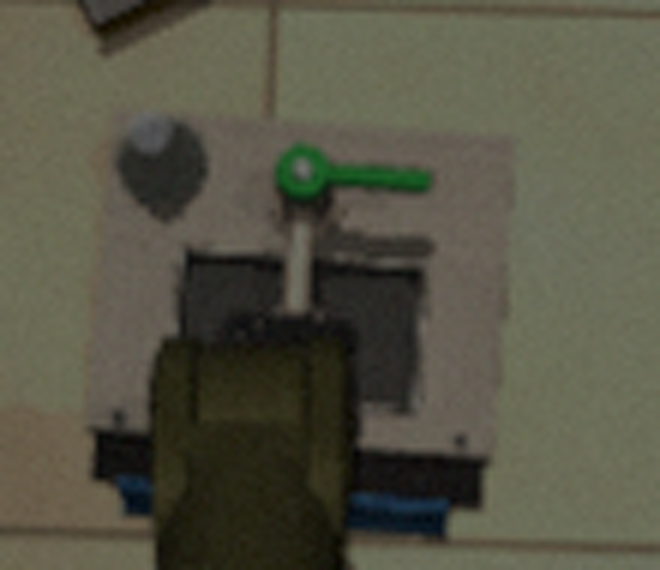

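```bash
python3 - <<'E'
from h import *
import pickle
s,w=pickle.load(open('w22.pkl','rb'));a=cv2.imread('pics/w22.png').astype(int);g=a.sum(2);m=a[:,:,0]-a[:,:,2]
th=np.radians(-2.58);Y=np.array([-np.sin(th),np.cos(th)]);X=np.array([np.cos(th),np.sin(th)])
def cross(v,lvl): return v
print('lap end',[(v,g[v,290]) for v in range(0,8)]);print('up end',[(v,m[v,254]) for v in range(29,36)],'toe end',[(v,m[v,234]) for v in range(46,55)])
for v in (8,14,20,26): print(v,[(u,g[v,u]) for u in range(258,270)])
for v in (40,100,180): print(v,[(u,m[v,u]) for u in range(240,270)])
E
```

```text
lap end [(0, np.int64(621)), (1, np.int64(620)), (2, np.int64(559)), (3, np.int64(230)), (4, np.int64(136)), (5, np.int64(139)), (6, np.int64(138)), (7, np.int64(138))]
up end [(29, np.int64(-41)), (30, np.int64(-40)), (31, np.int64(-17)), (32, np.int64(64)), (33, np.int64(89)), (34, np.int64(93)), (35, np.int64(93))] toe end [(46, np.int64(-39)), (47, np.int64(-39)), (48, np.int64(-39)), (49, np.int64(24)), (50, np.int64(92)), (51, np.int64(94)), (52, np.int64(93)), (53, np.int64(91)), (54, np.int64(67))]
8 [(258, np.int64(628)), (259, np.int64(599)), (260, np.int64(555)), (261, np.int64(556)), (262, np.int64(553)), (263, np.int64(476)), (264, np.int64(265)), (265, np.int64(141)), (266, np.int64(137)), (267, np.int64(141)), (268, np.int64(139)), (269, np.int64(141))]
14 [(258, np.int64(630)), (259, np.int64(540)), (260, np.int64(371)), (261, np.int64(371)), (262, np.int64(370)), (263, np.int64(292)), (264, np.int64(150)), (265, np.int64(142)), (266, np.int64(139)), (267, np.int64(141)), (268, np.int64(137)), (269, np.int64(139))]
20 [(258, np.int64(631)), (259, np.int64(544)), (260,
[... 1682 characters left out ...]
4(-2)), (267, np.int64(-2)), (268, np.int64(-2)), (269, np.int64(-2))]
180 [(240, np.int64(53)), (241, np.int64(53)), (242, np.int64(54)), (243, np.int64(47)), (244, np.int64(53)), (245, np.int64(80)), (246, np.int64(92)), (247, np.int64(94)), (248, np.int64(94)), (249, np.int64(94)), (250, np.int64(94)), (251, np.int64(93)), (252, np.int64(94)), (253, np.int64(94)), (254, np.int64(95)), (255, np.int64(95)), (256, np.int64(95)), (257, np.int64(94)), (258, np.int64(94)), (259, np.int64(94)), (260, np.int64(94)), (261, np.int64(95)), (262, np.int64(91)), (263, np.int64(70)), (264, np.int64(29)), (265, np.int64(0)), (266, np.int64(1)), (267, np.int64(1)), (268, np.int64(0)), (269, np.int64(1))]
```

```bash
python3 - <<'E'
from h import *
import pickle
s,w=pickle.load(open('w22.pkl','rb'))
th=np.radians(-2.58);Y=np.array([-np.sin(th),np.cos(th)]);X=np.array([np.cos(th),np.sin(th)])
P=lambda u,v,z:onz(w,np.array([u,v]),z)[:2]
l=P(290,2.7,.0095);t=P(234,48.9,.003);u=P(254,31.6,.045);print('end gap',(l-t)@Y,(l-u)@Y)
print('lap edge X',[P(u,v,.007)@X for u,v in[(263.9,8),(263.2,14),(263.2,20),(263.3,26)]])
print('upright L/R X',[(P(a,v,.045)@X,P(b,v,.045)@X) for v,a,b in [(40,243.2,265.1),(100,243.7,264.3),(180,244.2,263.6)]])
E
```

```text
end gap 0.01976116217031494 0.020079194184169435
lap edge X [np.float64(0.4890627297653048), np.float64(0.48873959847813375), np.float64(0.48876248983590337), np.float64(0.48883565853857525)]
upright L/R X [(np.float64(0.48008446882662353), np.float64(0.48875473210347836)), (np.float64(0.48011696598367376), np.float64(0.48865467675042673)), (np.float64(0.48008664130552925), np.float64(0.4886725797141202))]
```

Call:
play_rows:
  translation:
    - [0,0,0]
    - [0,0,0]
    - [0,0,0]
    - [0,0,0]
    - [0,0,0]
    - [0,0,0]
    - [0,0,0]
    - [0,0,0]
    - [0,0,0]
    - [0,0,0]
  turn:
    - [0,0,0]
    - [0,0,0]
    - [0,0,0]
    - [0,0,0]
    - [0,0,0]
    - [0,0,0]
    - [0,0,0]
    - [0,0,0]
    - [0,0,0]
    - [0,0,0]
  fingers: [-1,-1,-1,-1,-1,-1,-1,-1,-1,-1]

```text
time: 30.08
position: [0.4852, 0.0261, -0.0082]
tool_rot: [-1.19, 1.245, -1.239]
ft_force: [-15.0, 0.4, 22.4]
grip_width: 0.101
```

```bash
python3 -c "
from h import *
from bench import ctrl
snap('w23')
print(ctrl.close_job())"
```

```text
30.0833 [ 0.4852  0.0261 -0.0082] [-15.     0.36  22.43] [-0.19  3.26 -0.05] 0.10051849018470776 yaw -2.53 tilt [-7.0e-04 -1.0e+00 -4.2e-03] q [-0.4   0.19  0.31  2.07 -0.08  0.9  -0.09]
the job is handed in; nothing more can be done
None
```

I shut the tap first, then slid the blue strip's flange under the lap and handed the job in at about 30 s while still gripping the strip and pressing it down. No verdict is reported.

**Tap:** I gripped the green lever and swung it crosswise until it stopped moving under about 12 N. The pictures afterwards show it crosswise.

**Strip, last checks:**
- **Centring:** the strip's +y end measured 19.8 to 20.1 mm inside the lap's end; the target is 20 mm.
- **Contact with the lap:** the upright's rear face measured within about 0.2 mm of the lap's edge. There was almost no twisting moment while I pushed, so I take it to touch along its whole length. I could not see the far (-y) end directly.
- **Pressing:** steady at about 22 N down and 15 N in. The tool is tilted by about 0.004 rad.
- **Lap and glassware:** there was no sign that the lap had lifted. I did not move the glassware, but I did not check its final positions either.

**What disagreed:**
- **Fingertip height:** the reported TCP lies about 28 mm beyond the real fingertips. My first two pushes therefore passed over the lever, and later the shut fingers touched the lever's top with about 20 N. I confirmed the offset from the wrist picture and worked with it from then on.
- **Lap position:** one early reading of the lap's end, taken while the arm was moving, was about 1 cm off, so I did not use it.

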